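Set the blade gap of the binding thicknesser with the setting gauge

ROBOT

A 6-joint arm with a two-finger parallel gripper is mounted at the origin on a cart in front of the work surface, level with it; the furniture and walls round the work are solid. World frame = base frame: x ahead of the robot, y to its left, z up, the work surface at z = 0. Lengths are in m, angles in degrees, forces in N, time in s.
With the tool pointing down it reaches from about 0.375 to 0.975 m from the base axis. Payload 3.8 kg.
Tool frame: the origin (TCP) lies midway between the tips of the shut fingers; the grasp point (between the pads) lies 19 mm behind it; z points along the fingers, y is the line along which they close (so a half turn about z gives the same grasp; the last joint's range is limited). The gripper opens to 85 mm and grips with 20 to 120 N. Pads are 22 mm wide; open, the fingers measure 114 mm over their backs; the gripper's body (76 mm by 85 mm) begins 54 mm behind the grasp point. The pads swing forward as they close: fully open they stand 13 mm farther back than shut.
Start: joints at [65.495, 15.12, 91.902, -0, 72.978, -2.114], TCP at [0.257, 0.624, 0.231] pointing down, gripper open.
Joint ranges: [-150.88, 150.88], [-54.13, 125.18], [17.81, 147.31], [-75.09, 255.09], [0, 152.58], [-146.25, 146.25]. Speed limits (degrees/s): [147.25, 147.25, 180, 180, 180, 180].

INTERFACE

Orientations are given as [roll, pitch, yaw] about the fixed x, y, z axes, in that order (R = Rz(yaw) Ry(pitch) Rx(roll)).
In Python, from workcell import env gives the robot as it stands.
- The arm moves only by the tool carry_out, never from a script. Its argument "rows" is a list of rows, each an object with "delta_rot": the turn, a rotation vector about the tool's x, y, z in rad, a list of three; "xyz": the shift along the tool's x, y, z in mm, a list of three; "jaw": the finger opening in mm, from 0 to 85.4. A call has 1 to 5 rows; each row shifts and turns the commanded pose from where the row before left it, along the tool's axes as they then stand; what a row does not reach is not made up. A row lasts 1/10 s, in which the tool goes at most 50 mm and 8.59 degrees, less where a joint would pass 70% of its speed; a pose out of reach is approached as far as the arm can. A call with a gripper value outside its range is refused whole. The fingers move at their own pace and stop on an object; the grip force is fixed at half the most. Time passes only in rows, so rows that do not move let the fingers close. It gives the time, the measured TCP pose, the force, the opening and the grip force at its end, in the units of the state.
- env.read_state(): the state, without advancing time (a new reading comes with each control period).
- env.read_camera(name): name is "scene" or "top" or "wrist"; returns a dict with "frame" (420x560x3 uint8, red, green, blue), "camera_matrix" (3x3 intrinsics, pixels), "world_from_camera" (4x4, takes a point from camera to world coordinates). Camera axes: x right, y up, looking along -z (the intrinsics and any distortion apply to the point x, -y, -z); pixel columns grow to the right and rows downward; lengths in m; the calibration is good to about 2 mm. A picture is of the moment at which its call begins. There is no depth.
- env.job_done(): hands the job in; it is judged then, once.
Trained networks look in a picture, given as the dict that the camera call returned (one of the last four; its "shot" number tells which), for a name from the list of things; names that differ only in an ending like _2 or _b are one class to them, and where a whole thing is asked for, a point or a joint stands for the part that bears it (a point fixed in the world has none). Each returns a list of dicts, best first, with "p" (0 to 1); they miss things now and then, are a little off and sometimes report something else, mostly with a low value. They report only what shows in the picture. A call takes as long as a camera call. They do not tell look-alikes from the thing itself.
- env.outline_of(picture, label): "region" (420x560 bool, what is visible of it) and "bbox" ([centre column, centre row, width, height] in pixels, round what is visible of it).
The state is a dict: "clock": time; "joint_positions": joint angles; "qd": joint speeds; "joint_torque": joint torques, N m; "tool_pos": TCP position; "tcp_rot": TCP orientation; "force": force on the tool from outside, world axes, zero at the start; "wrist_torque": the same for the moment, N m; "width": opening from 0.0 (shut) to 1.0 (fully open); "finger_force": force on a finger pad.
Only numpy, scipy, OpenCV 4.12 (cv2) and the standard library are available. Lean on these libraries where they do the work, as an engineer would, in place of code of your own. Each camera call takes 0.05 s, during which the arm holds its last target. There are 200 camera calls.

TASK

Set the blade of the little bench thicknesser for the next binding strips: slide the steel setting gauge along the bed under the raised blade until its nose stands out at least 2 cm beyond it, let go, and turn the red T-bar screw clockwise until the blade just drags on the gauge, so that drawing it takes a light pull of about 3 to 8 N and never jams it hard. Then draw the gauge slowly straight out against that drag and lay it flat on the worktop, clear of the thicknesser. Turn the screw only while the gauge is under the blade, so that the setting stays, and do not shift the tin, the bottle or the dowel.

Things in the scene. Friction and masses are not known exactly. Their poses are not given: they have to be found in the camera images.
- thicknesser: The binding thicknesser, a dark green casting screwed down (116 mm in x, 184 mm in y, 101 mm high to the top of the bridge). Origin on the worktop under the blade edge; z up; y is the feed: the gauge enters from the -y end towards +y. Two columns (x 35 to 51 mm either side, y -15 to +15 mm) carry the bridge, 104 x 34 mm, underside 83 mm up, over the blade.
- bed_top (a point): Point on the polished steel bed straight below the blade edge, 24 mm above the worktop; axes as the thicknesser's. The bed is 64 mm wide and reaches from y = -81 to +71 mm. The blade is 30 mm wide in x, 4 mm thick in y, its rounded edge facing down.
- bed_mouth (a point): Point on the bed midway in the mouth of the fences, 60 mm before the blade (-y); axes as the thicknesser's. Two brass fences, 8 mm high, stand from 45 mm before to 45 mm beyond the blade, 32 mm apart (x = -16 and +16 mm); their ends at the mouth are flared to about 40 mm apart.
- carriage: Dark steel block under the bridge that carries the blade, 48 x 24 x 22 mm; origin at the centre of its underside; axes as the thicknesser's. The screw lowers it 2.8 mm a radian. The blade is clamped in it by hand, a little higher or lower each time: with the knob at 0 the free gap between blade edge and bed is anywhere from 8.3 to 13.3 mm.
- carriage_top (a point): Middle of the top of the carriage, 22 mm above its underside. A stiff spring backs the blade: it yields upwards 1 mm for each 11 N, so from first touch the pinch grows by some 30 N a radian of the screw. Drawing the gauge takes about 1.2 times the pinch (0.95 to 1.45). About 4 N of pinch is right; above 25 N harms the blade.
- knob (a joint): Angle of the adjusting screw, rad; grows as the T-bar is turned clockwise seen from above, which lowers the blade. Between 0 and 0.25 at the start, stops at -0.3 and 3.8. At 0 the T-bar lies along the thicknesser's x axis. Stiff to turn (0.1 N m) and stays where it is left. It turns without rising or sinking.
- knob_grip (a point): Centre of the red T-bar on the screw's axis, above the blade, 138 mm above the worktop. The bar is 50 mm long, 12 mm wide and 28 mm high (124 to 152 mm above the worktop) and turns with the screw; its length lies along this point's x axis. Under it is a hub of 10 mm radius whose top is 115 mm above the worktop.
- gauge: The setting gauge, loose, 0.11 to 0.18 kg: a flat steel tongue 6 mm thick and 26 mm wide with an upright dark wooden grip near its rear end. Origin on its underside under the grip's centre; z up, y towards the nose. The tongue reaches from y = -20 to +125 mm.
- gauge_grip (a point): Centre of the gauge's wooden grip, 32 mm above the gauge's underside; the grip is 14 mm wide in x, 34 mm long in y and rises to 50 mm above the underside; axes as the gauge's. Pressing it down on the bed or lifting it while pulling adds a drag of its own, so pull level to feel the blade's.
- gauge_nose (a point): Middle of the nose tip of the gauge, 125 mm ahead (+y) of the grip's centre and 3 mm above the gauge's underside.
- tuner_tin: Round tin with blue lid, 72 mm across, 28 mm high, beyond the thicknesser; must not be shifted.
- yellow_bottle: Yellow bottle with black cap, 54 mm across, 124 mm high, left of the thicknesser; must not be shifted.
- dowel: Square pale wooden stick, 16 x 130 x 12 mm, left of the thicknesser; must not be shifted.
There are look-alikes about, which are no part of the job. What is shaped like the gauge but orange or turquoise is not meant.

How it is judged (in metres and radians):
On the way, in this order (a step that is already met when the one before it is completed fails the run):
1. the gauge lies on the bed with its nose at least 18 mm beyond the blade (y of gauge_nose in the frame of thicknesser between 0.018 and 0.08 m and z of gauge_nose in the frame of thicknesser between 0.022 and 0.031 m), for 0.2 s.
2. the gauge, not held, is lightly pinched under the blade (1.8 to 9 N) (y of gauge_nose in the frame of thicknesser above 0.005 m and contact force between carriage and gauge between 1.8 and 9 N and contact force between the fingers and gauge below 0.1 N), for 0.5 s.
3. the gauge is drawn out, its nose passing the last 16 mm before the blade against the drag (pinch 1.2 to 11 N) (y of gauge_nose in the frame of thicknesser between -0.001 and 0.016 m and contact force between carriage and gauge between 1.2 and 11 N and linear speed of gauge above 0.003 m/s), for 0.05 s.
At the end, for the whole second after the job is handed in: After the drag was set and felt, the gauge lies flat and at rest on the worktop (tilt under 0.1 rad), not touching the thicknesser (height (world z) of gauge_grip between 0.028 and 0.037 m and height (world z) of gauge_nose below 0.008 m and angle between gauge's own z axis and vertical below 0.1 rad and contact force between gauge and thicknesser below 0.05 N and linear speed of gauge below 0.02 m/s).
It fails at once if the blade presses on the gauge with more than 25 N (contact force between carriage and gauge above 25 N).
It fails at once if the screw is turned (faster than 0.25 rad/s) while the gauge is not under the blade (y of gauge_nose in the frame of thicknesser below -0.004 m and (velocity of joint knob above 0.25 rad/s or velocity of joint knob below -0.25 rad/s)).
It fails at once if the tin, the bottle or the dowel is shifted by more than 20 mm (distance of any of tuner_tin, yellow_bottle, dowel from where it was at the start of the episode above 0.02 m).
It also fails if it takes over 64 s, if anything falls off the work surface, if the arm or the gripper's body presses on something with over 40 N, if the wrist force passes 120 N, or if a joint passes its speed limit or range.

## Working session

There is one attempt and no reset: what is moved stays moved. The work goes in short steps, Python scripts to look and compute and a tool call to move; the robot and the scene stay as the last step left them, time stands still between calls to the robot, and variables do not carry over. Pictures are saved under pics/ and viewed, at most 13 in all, crops included, and the job is handed in when it is done.

Besides the shell and the picture viewer there is one more tool, called after "Request:" by a JSON object that holds its "method" and its "body", one argument or row to a line. carry_out: Moves the arm, as the interface text tells. Its arguments: {"type":"object","properties":{"rows":{"type":"array","items":{"type":"object","properties":{"delta_rot":{"type":"array","items":{"type":"number"}},"xyz":{"type":"array","items":{"type":"number"}},"jaw":{"type":"number"}}}}},"required":["rows"]}

```bash
ls; mkdir -p pics; cat > h.py <<'E'
from workcell import env
import numpy as np, cv2
from scipy.spatial.transform import Rotation as R
np.set_printoptions(precision=4,suppress=True)
def save(p,n,crop=None,s=1):
    f=p["frame"][:,:,::-1]
    if crop: a,b,c,d=crop; f=f[b:d,a:c]
    cv2.imwrite("pics/"+n,cv2.resize(f,None,fx=s,fy=s,interpolation=cv2.INTER_CUBIC))
def ray(p,u,v):
    K=p["camera_matrix"];T=p["world_from_camera"]
    d=np.linalg.inv(K)@[u,v,1.]; d=T[:3,:3]@[d[0],-d[1],-d[2]]
    return T[:3,3],d
def onz(p,u,v,z):
    o,d=ray(p,u,v); return o+d*(z-o[2])/d[2]
def proj(p,X):
    K=p["camera_matrix"];T=np.linalg.inv(p["world_from_camera"])
    c=T[:3,:3]@X+T[:3,3]; q=K@[c[0],-c[1],-c[2]]; return q[:2]/q[2]
E
python3 - <<'E'
from h import *
s=env.read_state(); print(s)
a=env.read_camera("scene"); b=env.read_camera("top")
print(a.keys())
img=np.hstack([a["frame"],b["frame"]])
save(a,"scene.png",s=1.4); save(b,"top.png",s=1.4)
for p in (a,b):
  for l in ["thicknesser","gauge","knob","knob_grip","gauge_grip","tuner_tin","yellow_bottle","dowel","carriage"]:
    print(l,[(np.round(o["bbox"],1).tolist(),round(float(o["p"]),2)) for o in env.outline_of(p,l)])
E
```

```text
pics
{'clock': 0.0, 'joint_positions': array([65.4955, 15.1706, 91.9835, -0.0003, 72.9757, -2.1159]), 'qd': array([ 0.0978, -0.0398, -0.0411,  0.0036, -0.0666, -0.0439]), 'joint_torque': array([  0.0003, -51.5139, -36.7304,  -0.0002,   0.0135,   0.    ]), 'tool_pos': array([0.2568, 0.6234, 0.2299]), 'tcp_rot': array([-179.8703,   -0.0045,  157.6115]), 'force': array([0.3025, 0.6327, 0.2774]), 'wrist_torque': array([-0.0336,  0.0083,  0.0092]), 'finger_force': 0.0, 'width': 1.0004102346414334}
dict_keys(['frame', 'camera_matrix', 'world_from_camera', 'shot'])
thicknesser [([271.3, 211.4, 64.6, 53.9], 0.69)]
gauge [([325.1, 254.4, 23.9, 37.5], 0.79), ([332.1, 313.5, 39.9, 37.7], 0.68), ([378.6, 285.3, 48.4, 13.6], 0.63)]
knob [([271.3, 193.6, 12.4, 15.1], 0.42)]
knob_grip [([269.4, 191.0, 11.0, 12.4], 0.51)]
gauge_grip [([328.6, 255.2, 29.9, 35.1], 0.84), ([331.1, 313.8, 44.8, 39.2], 0.76), ([378.8, 280.9, 50.4, 18.7], 0.68)]
tuner_tin [([331.4, 211.2, 20.5, 16.3], 0.87)]
yellow_bottle []
dowel [([214.7, 175.6, 25.3, 20.8], 0.7)]
carriage [([270.6, 208.1, 9.1, 7.6], 0.58)]
thicknesser [([250.4, 202.3, 73.4, 52.0], 0.66)]
gauge [([376.2, 281.1, 58.5, 24.6], 0.95), ([401.9, 217.2, 54.9, 24.6], 0.75), ([335.6, 214.9, 47.9, 31.8], 0.58)]
knob [([240.4, 194.8, 11.9, 22.5], 0.54)]
knob_grip [([242.1, 194.2, 12.4, 20.5], 0.64)]
gauge_grip [([402.8, 217.8, 55.7, 19.9], 0.95), ([336.2, 217.4, 46.4, 34.9], 0.79), ([379.3, 280.1, 52.6, 28.1], 0.59)]
tuner_tin [([303.1, 152.9, 26.1, 27.1], 0.86)]
yellow_bottle [([131.3, 239.7, 24.2, 19.3], 0.61)]
dowel [([140.9, 181.1, 48.4, 13.8], 0.68)]
carriage []
```

View pics/scene.png

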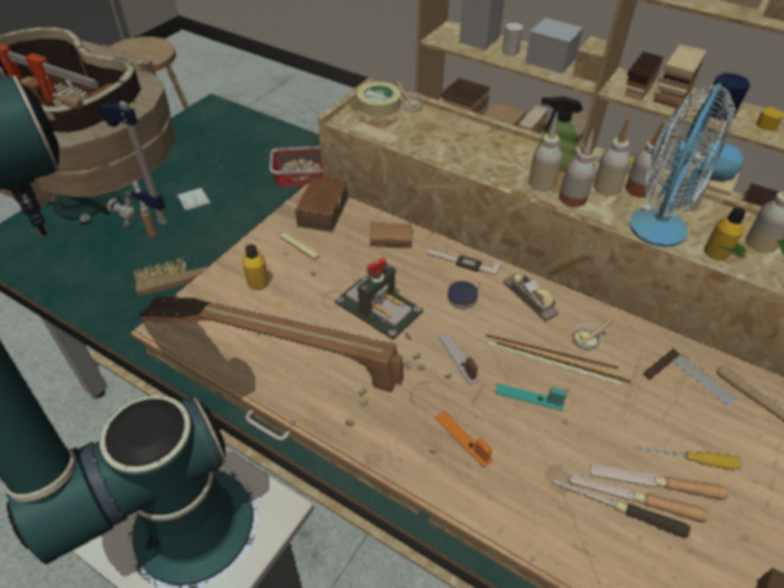

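View pics/top.png

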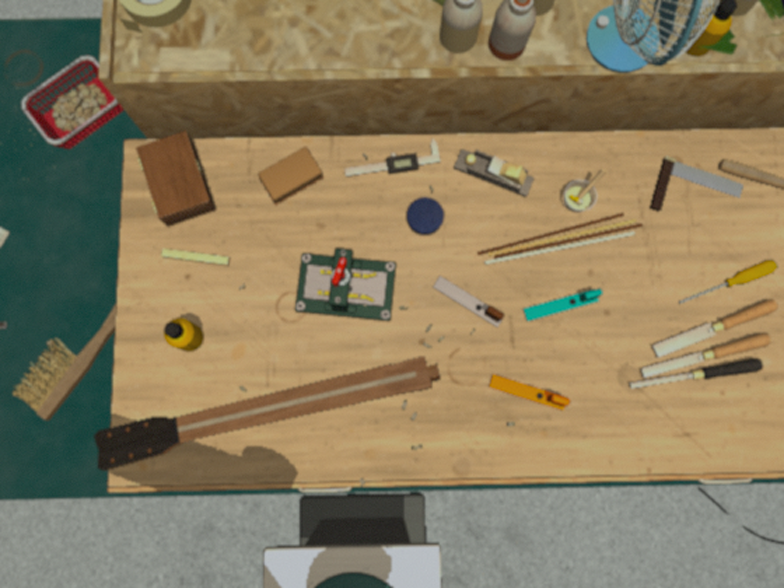

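The top picture shows three gauge-shaped things (in view pixels): steel with a dark grip at (470,300), turquoise at (562,303) and orange at (530,390). The steel one with the dark wooden grip is the one meant. The thicknesser is at (345,285), and a guitar neck lies in front of it. Next is an enlarged crop to confirm, then the positions.

```bash
python3 - <<'E'
from h import *
b=env.read_camera("top"); a=env.read_camera("scene")
c1=cv2.resize(b["frame"][160:240,195:375],None,fx=4,fy=4,interpolation=cv2.INTER_CUBIC)
c2=cv2.resize(a["frame"][175:275,230:410],None,fx=4,fy=4,interpolation=cv2.INTER_CUBIC)[:, :720]
im=np.vstack([c1,c2[:270+0]])
im=np.vstack([c1,c2[:280]])
cv2.imwrite("pics/c1.png",im[:600,:,::-1]); print(im.shape)
print("cams",b["world_from_camera"][:3,3])
for n,u,v,z in [("gauge grip top",495/1.4,314/1.4,.05),("nose",440/1.4,284/1.4,.006),("knob",343/1.4,268/1.4,.15),("T L",305/1.4,258/1.4,.012),("TR",390/1.4,267/1.4,.012),("BL",299/1.4,306/1.4,.012),("BR",386/1.4,314/1.4,.012),("headneck",437/1.4,375/1.4,.03),("tin",425/1.4,215/1.4,.028)]:
    print(n,onz(b,u,v,z))
for o in env.outline_of(b,"gauge"):
    ys,xs=np.nonzero(o["region"]); print(o["bbox"],cv2.minAreaRect(np.c_[xs,ys].astype(np.float32)))
E
```

```text
(600, 720, 3)
cams [ 0.3612 -0.0562  1.3391]
gauge grip top [ 0.56   -0.2735  0.05  ]
nose [ 0.6271 -0.1781  0.006 ]
knob [0.6298 0.0009 0.15  ]
T L [0.6821 0.0804 0.012 ]
TR [ 0.6611 -0.0827  0.012 ]
BL [0.5886 0.0919 0.012 ]
BR [ 0.57   -0.0731  0.012 ]
headneck [ 0.4515 -0.1643  0.03  ]
tin [ 0.7586 -0.152   0.028 ]
[335.9, 216.6, 49.9, 29.0] ((334.7574768066406, 214.58151245117188), (52.34423065185547, 9.499265670776367), 31.607501983642578)
[376.9, 280.9, 59.8, 25.5] ((378.04034423828125, 279.4446716308594), (58.47498321533203, 10.265609741210938), 17.650123596191406)
[401.4, 215.9, 54.6, 22.5] ((402.5653991699219, 216.5730743408203), (9.823050498962402, 57.44729995727539), 74.74488067626953)
```

View pics/c1.png

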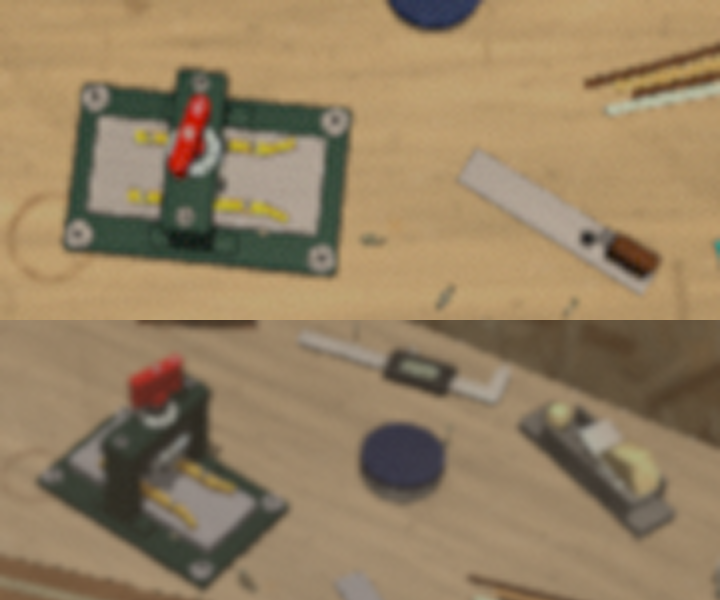

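The crop confirms the steel gauge: grey tongue, dark grip at the right end, nose to the left. The fences flare at the right-hand (world −y) end, so that end is the mouth. The thicknesser's yaw is about −7°. I'll write a row-planning helper next.

```bash
cat >> h.py <<'E'
def plan(xyz,yaw,n=None,step=45.,lead=None):
    """rows (mm, rad) from the present pose to a tool-down pose, straight line"""
    s=env.read_state(); p=s["tool_pos"]; r0=R.from_euler("xyz",s["tcp_rot"],degrees=True)
    r1=R.from_euler("xyz",[180,0,yaw],degrees=True)
    rv=(r0.inv()*r1).as_rotvec(); d=(np.array(xyz)-p)*1000
    if n is None: n=int(np.ceil(max(np.linalg.norm(d)/step,np.degrees(np.linalg.norm(rv))/8.3,1)))
    print("n",n,"rot/row",np.round(rv/n,4).tolist())
    r=r0
    for i in range(n):
        print(i,np.round(r.inv().apply(d/n),1).tolist()); r=r*R.from_rotvec(rv/n)
def st():
    s=env.read_state(); print(s["clock"],s["tool_pos"],s["tcp_rot"],s["force"],s["width"],s["finger_force"])
E
python3 -c "
from h import *
plan([.56,-.22,.30],55)"
```

```text
n 20 rot/row [0.0, -0.0, 0.0895]
0 [-30.1, -33.3, -3.4]
1 [-32.9, -30.4, -3.4]
2 [-35.5, -27.4, -3.4]
3 [-37.8, -24.1, -3.4]
4 [-39.8, -20.6, -3.4]
5 [-41.5, -17.0, -3.4]
6 [-42.9, -13.2, -3.4]
7 [-43.9, -9.3, -3.4]
8 [-44.5, -5.3, -3.4]
9 [-44.8, -1.3, -3.4]
10 [-44.8, 2.7, -3.4]
11 [-44.3, 6.7, -3.4]
12 [-43.6, 10.6, -3.4]
13 [-42.4, 14.5, -3.4]
14 [-41.0, 18.2, -3.4]
15 [-39.2, 21.8, -3.4]
16 [-37.1, 25.2, -3.4]
17 [-34.7, 28.4, -3.4]
18 [-32.0, 31.4, -3.4]
19 [-29.1, 34.2, -3.4]
```

Request:
{"method": "carry_out", "body": {
  "rows": [
    {"xyz":[-30,-33,-3.4],"delta_rot":[0,0,0.0895],"jaw":85},
    {"xyz":[-33,-30,-3.4],"delta_rot":[0,0,0.0895],"jaw":85},
    {"xyz":[-35.5,-27.5,-3.4],"delta_rot":[0,0,0.0895],"jaw":85},
    {"xyz":[-38,-24,-3.4],"delta_rot":[0,0,0.0895],"jaw":85},
    {"xyz":[-40,-20.5,-3.4],"delta_rot":[0,0,0.0895],"jaw":85}
  ]
}}

```text
clock: 1.65
tool_pos: [0.3337, 0.4119, 0.2485]
tcp_rot: [180.0, 0.0, 131.8]
force: [0.3, -0.1, 0.2]
width: 0.994
finger_force: 0.0
```

Request:
{"method": "carry_out", "body": {
  "rows": [
    {"xyz":[-41.5,-17,-3.4],"delta_rot":[0,0,0.0895],"jaw":85},
    {"xyz":[-43,-13,-3.4],"delta_rot":[0,0,0.0895],"jaw":85},
    {"xyz":[-44,-9.3,-3.4],"delta_rot":[0,0,0.0895],"jaw":85},
    {"xyz":[-44.5,-5.3,-3.4],"delta_rot":[0,0,0.0895],"jaw":85},
    {"xyz":[-45,-1.3,-3.4],"delta_rot":[0,0,0.0895],"jaw":85}
  ]
}}

```text
clock: 2.15
tool_pos: [0.4098, 0.2006, 0.2658]
tcp_rot: [179.9, -0.0, 106.1]
force: [0.1, -0.3, -0.1]
width: 0.998
finger_force: 0.0
```

Request:
{"method": "carry_out", "body": {
  "rows": [
    {"xyz":[-45,2.7,-3.4],"delta_rot":[0,0,0.0895],"jaw":85},
    {"xyz":[-44.3,6.7,-3.4],"delta_rot":[0,0,0.0895],"jaw":85},
    {"xyz":[-43.6,10.6,-3.4],"delta_rot":[0,0,0.0895],"jaw":85},
    {"xyz":[-42.4,14.5,-3.4],"delta_rot":[0,0,0.0895],"jaw":85},
    {"xyz":[-41,18,-3.4],"delta_rot":[0,0,0.0895],"jaw":85}
  ]
}}

```text
clock: 2.65
tool_pos: [0.4856, -0.0108, 0.2828]
tcp_rot: [179.9, -0.0, 80.5]
force: [0.2, 0.2, -0.5]
width: 0.996
finger_force: 0.0
```

Request:
{"method": "carry_out", "body": {
  "rows": [
    {"xyz":[-39,22,-3.4],"delta_rot":[0,0,0.0895],"jaw":85},
    {"xyz":[-37,25,-3.4],"delta_rot":[0,0,0.0895],"jaw":85},
    {"xyz":[-34.7,28.4,-3.4],"delta_rot":[0,0,0.0895],"jaw":85},
    {"xyz":[-32,31.4,-3.4],"delta_rot":[0,0,0.0895],"jaw":85},
    {"xyz":[-29,34,-3.4],"delta_rot":[0,0,0.0895],"jaw":85}
  ]
}}

```text
clock: 3.15
tool_pos: [0.5614, -0.2214, 0.2996]
tcp_rot: [180.0, -0.0, 54.8]
force: [0.8, 0.9, 0.5]
width: 0.993
finger_force: 0.0
```

```bash
python3 - <<'E'
from h import *
st()
w=env.read_camera("wrist"); save(w,"w1.png",s=1.4); print(w["world_from_camera"],w["camera_matrix"])
for l in ["gauge","gauge_grip","knob_grip","thicknesser"]:
  for o in env.outline_of(w,l):
    ys,xs=np.nonzero(o["region"]); print(l,o["p"],np.round(o["bbox"],1),cv2.boxPoints(cv2.minAreaRect(np.c_[xs,ys].astype(np.float32))).tolist())
E
```

```text
3.15 [ 0.5614 -0.2214  0.2996] [179.9723  -0.0161  54.8187] [0.8228 0.9273 0.547 ] 0.9932723283492204 0.0
[[ 0.8172  0.5471  0.181   0.6074]
 [-0.5763  0.7755  0.2577 -0.156 ]
 [ 0.0006 -0.3149  0.9491  0.4422]
 [ 0.      0.      0.      1.    ]] [[332.4713   0.     280.2687]
 [  0.     332.4713 203.8223]
 [  0.       0.       1.    ]]
gauge 0.82 [366.5 247.1  77.7  62.4] [[322.6861877441406, 227.73446655273438], [334.8241271972656, 213.3896484375], [405.5172424316406, 273.2069091796875], [393.3793029785156, 287.5517272949219]]
gauge 0.75 [303.6 150.4  22.8 117.1] [[293.0, 90.0], [315.0, 90.0], [315.0, 208.0], [293.0, 208.0]]
gauge 0.72 [244.5 277.6  47.8 102.6] [[221.32867431640625, 231.63780212402344], [241.83045959472656, 225.24766540527344], [272.5415954589844, 323.77923583984375], [252.03981018066406, 330.16937255859375]]
gauge_grip 0.77 [243.6 278.2  43.5 102.5] [[221.39169311523438, 231.60801696777344], [241.8972625732422, 225.2346649169922], [272.8141784667969, 324.7064208984375], [252.30860900878906, 331.07977294921875]]
gauge_grip 0.67 [301.7 147.1  24.2 117.8] [[292.9999694824219, 207.99996948242188], [292.9999694824219, 89.99999237060547], [314.9999694824219, 90.0], [314.9999694824219, 207.99996948242188]]
gauge_grip 0.66 [363.6 245.6  87.1  59.5] [[322.98968505859375, 228.226806640625], [334.65155029296875, 214.06597900390625], [405.9814453125, 272.8082275390625], [394.319580078125, 286.96905517578125]]
thicknesser 0.83 [234.6  33.  118.   62.1] [[174.4122772216797, 0.3253517150878906], [262.6016845703125, -48.49378204345703], [298.25506591796875, 15.912364959716797], [210.065673828125, 64.73149871826172]]
```

View pics/w1.png

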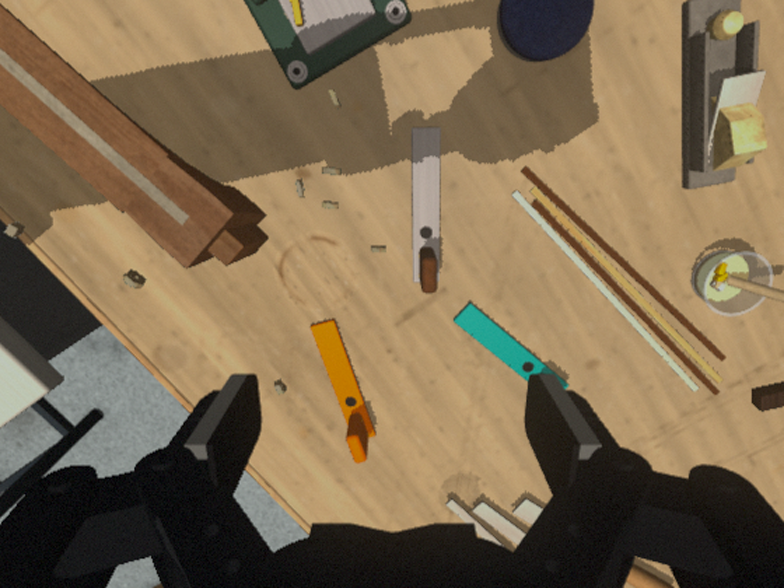

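The wrist view shows the steel gauge at view (426,128) to (428,290), with its grip top around (429,270). Orange is at (343,390) and turquoise at (510,345). The thicknesser's mouth-end screws are at (396,11) and (297,71). The camera sits ahead along tool +x.

```bash
python3 - <<'E'
from h import *
w=env.read_camera("wrist")
f=lambda x,y,z:onz(w,x/1.4,y/1.4,z)
n=(f(413,128,.006)+f(440,128,.006))/2; print("nose",n, "w",np.linalg.norm(f(413,128,.006)-f(440,128,.006)))
e1,e2=f(413,128,.006),f(414.5,279,.006); r1,r2=f(440,128,.006),f(439,250,.006)
for a,b in((e1,e2),(r1,r2)): print("dir",np.degrees(np.arctan2(*(a-b)[1::-1])),np.linalg.norm(a-b))
# dir via mid-line; grip
d=(e1-e2)/np.linalg.norm(e1-e2)+(r1-r2)/np.linalg.norm(r1-r2); d[2]=0; d/=np.linalg.norm(d)
print("grip from nose",n-d*.125,"yaw",np.degrees(np.arctan2(-d[0],d[1])))
print("grip top",f(429,254,.05),f(429,285,.05))
print("screws",f(396,11,.014),f(297,71,.014))
for l in ["gauge_grip"]:
  for o in env.outline_of(w,l): print(o["p"],o["bbox"])
# reproject model
g=n-d*.125; x=np.array([d[1],-d[0],0])
for q in [(-.013,.125,.006),(.013,.125,.006),(.013,-.02,.006),(-.013,-.02,.006),(-.007,17e-3,.05),(.007,17e-3,.05),(.007,-17e-3,.05),(-.007,-17e-3,.05)]:
    X=np.array([g[0],g[1],0])+x*q[0]+d*q[1]+[0,0,q[2]]; print(np.round(proj(w,X)*1.4,0))
E
```

```text
nose [ 0.6325 -0.1689  0.006 ] w 0.023926813671186174
dir 56.43899451254641 0.1404049780615075
dir 56.3890221177113 0.11114413090190069
grip from nose [ 0.5634 -0.273   0.006 ] yaw -33.585991684871146
grip top [ 0.5744 -0.2548  0.05  ] [ 0.5587 -0.2784  0.05  ]
screws [ 0.6615 -0.0798  0.014 ] [ 0.5681 -0.0686  0.014 ]
0.92 [364.2, 249.9, 82.9, 57.5]
0.82 [245.0, 280.6, 45.2, 105.0]
0.74 [306.5, 151.2, 23.3, 119.0]
[412. 128.]
[441. 128.]
[440. 283.]
[413. 284.]
[422. 259.]
[438. 259.]
[438. 295.]
[422. 296.]
```

```bash
python3 -c "
from h import *
plan([.565,-.2705,.09],56.4)"
```

```text
n 5 rot/row [-0.0001, -0.0001, -0.0044]
0 [-8.1, 6.7, 41.8]
1 [-8.1, 6.7, 41.8]
2 [-8.1, 6.6, 41.8]
3 [-8.2, 6.6, 41.8]
4 [-8.2, 6.5, 41.8]
```

Request:
{"method": "carry_out", "body": {
  "rows": [
    {"xyz":[-8,6.6,42],"delta_rot":[0,0,-0.006],"jaw":50},
    {"xyz":[-8,6.6,42],"delta_rot":[0,0,-0.006],"jaw":50},
    {"xyz":[-8,6.6,42],"delta_rot":[0,0,-0.006],"jaw":50},
    {"xyz":[-8,6.6,42],"delta_rot":[0,0,-0.006],"jaw":50},
    {"xyz":[-8,6.6,42],"delta_rot":[0,0,-0.006],"jaw":50}
  ]
}}

```text
clock: 4.0
tool_pos: [0.5659, -0.2698, 0.0884]
tcp_rot: [179.9, -0.0, 56.9]
force: [-0.3, -0.4, -0.8]
width: 0.583
finger_force: 0.0
```

```bash
python3 - <<'E'
from h import *
st()
w=env.read_camera("wrist"); save(w,"w2.png",s=1.4)
d=np.array([np.sin(np.radians(33.6)),np.cos(np.radians(33.6)),0]);x=np.array([d[1],-d[0],0])
g=np.array([.565,-.2705,0])
for q in [(-.013,.125,.006),(.013,.125,.006),(-.007,17e-3,.05),(.007,17e-3,.05),(.007,-17e-3,.05),(-.007,-17e-3,.05)]:
    print(np.round(proj(w,g+x*q[0]+d*q[1]+[0,0,q[2]])*1.4,0))
plan([.565,-.2705,.016],56.4)
E
```

```text
4.0 [ 0.5659 -0.2698  0.0884] [179.9443  -0.0133  56.9228] [-0.3023 -0.378  -0.8009] 0.5834150584534414 0.0
[364.  23.]
[424.  23.]
[375. 294.]
[409. 295.]
[407. 368.]
[375. 368.]
n 2 rot/row [-0.0053, 0.0009, 0.0044]
0 [0.4, 2.4, 32.0]
1 [0.4, 2.3, 32.0]
```

View pics/w2.png

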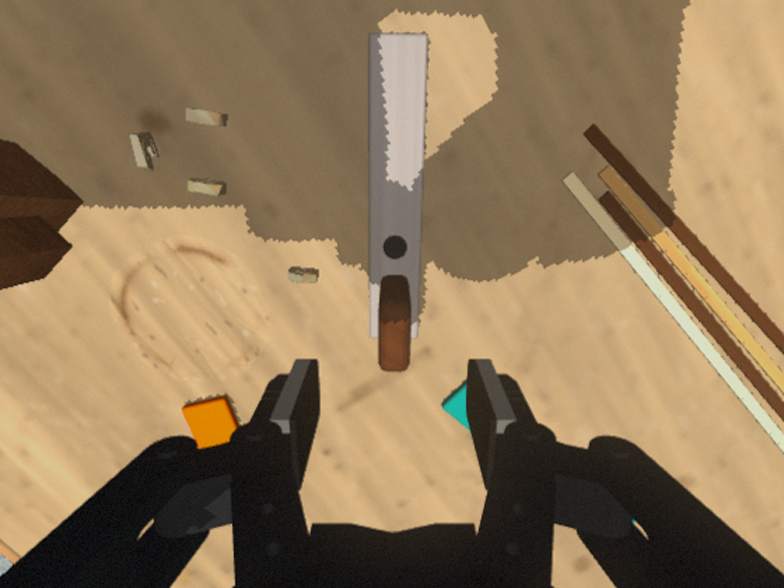

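The nose is at view (398,33) and the grip at (395,335), centred between the fingers to within 1–2 mm. The turquoise look-alike's corner at (455,405) clears the finger path by about 27 mm. I'll go down and grasp.

Request:
{"method": "carry_out", "body": {
  "rows": [
    {"xyz":[1,1.8,24],"delta_rot":[-0.005,0,0.009],"jaw":50},
    {"xyz":[1,1.2,24],"delta_rot":[0,0,0],"jaw":50},
    {"xyz":[0,0,24],"delta_rot":[0,0,0],"jaw":30},
    {"xyz":[0,0,0],"delta_rot":[0,0,0],"jaw":0},
    {"xyz":[0,0,0],"delta_rot":[0,0,0],"jaw":0}
  ]
}}

```text
clock: 4.55
tool_pos: [0.5696, -0.2701, 0.0179]
tcp_rot: [179.8, -0.0, 56.3]
force: [1.3, -0.1, -0.6]
width: 0.158
finger_force: 59.4
```

Request:
{"method": "carry_out", "body": {
  "rows": [
    {"xyz":[0,0,0],"delta_rot":[0,0,0],"jaw":0},
    {"xyz":[0,0,0],"delta_rot":[0,0,0],"jaw":0}
  ]
}}

```text
clock: 4.75
tool_pos: [0.5709, -0.2716, 0.0193]
tcp_rot: [179.5, -0.0, 56.3]
force: [-0.3, -0.8, -1.9]
width: 0.155
finger_force: 59.4
```

```bash
python3 -c "
from h import *
st()
plan([.601,-.192,.08],83.1)"
```

```text
4.75 [ 0.5709 -0.2716  0.0193] [179.5435  -0.0195  56.2767] [-0.2758 -0.7589 -1.85  ] 0.15491178674008083 59.393556118011475
n 4 rot/row [0.002, 0.0004, -0.117]
0 [20.7, -4.7, -15.2]
1 [21.1, -2.2, -15.2]
2 [21.3, 0.2, -15.2]
3 [21.1, 2.7, -15.2]
```

Request:
{"method": "carry_out", "body": {
  "rows": [
    {"xyz":[0,0,-30],"delta_rot":[0,0,0],"jaw":0},
    {"xyz":[21,-5,-10],"delta_rot":[0,0,-0.117],"jaw":0},
    {"xyz":[21,-2,-10],"delta_rot":[0,0,-0.117],"jaw":0},
    {"xyz":[21,0,-10],"delta_rot":[0,0,-0.117],"jaw":0},
    {"xyz":[21,3,0],"delta_rot":[0,0,-0.117],"jaw":0}
  ]
}}

```text
clock: 5.25
tool_pos: [0.6019, -0.192, 0.0806]
tcp_rot: [179.4, 0.2, 83.3]
force: [0.1, -0.6, -0.7]
width: 0.154
finger_force: 59.5
```

```bash
python3 - <<'E'
from h import *
st()
w=env.read_camera("wrist"); save(w,"w3.png",s=1.4); st()
for l in ["knob_grip","thicknesser","gauge","carriage"]:
  for o in env.outline_of(w,l):
    print(l,o["p"],np.round(o["bbox"],1))
E
```

```text
5.25 [ 0.6019 -0.192   0.0806] [179.4473   0.1988  83.3163] [ 0.0762 -0.647  -0.717 ] 0.1542445088807549 59.47843372821808
5.3 [ 0.6026 -0.1887  0.0798] [179.4789   0.0589  83.6431] [ 1.2441  1.8772 -2.0616] 0.15339432863006958 59.49154794216156
thicknesser 0.91 [280.4  25.8 205.1  44.7]
gauge 0.8 [278.9 179.1  63.1 354.5]
gauge 0.69 [508.2 129.6 102.3 128.3]
gauge 0.68 [ 88.9 346.2  34.   56.4]
```

View pics/w3.png

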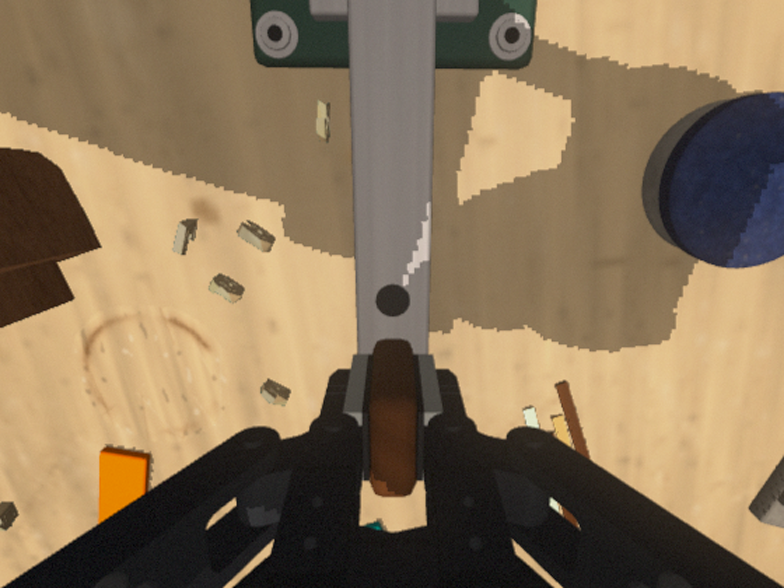

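The gauge is held straight, with its tongue at view columns 350–434 and in line with the casting. The mouth-end screws are at (275,34) and (512,36), and the casting edge is at row 67.

```bash
python3 - <<'E'
from h import *
st()
w=env.read_camera("wrist"); f=lambda x,y,z:onz(w,x/1.4,y/1.4,z)
T=w["world_from_camera"]; print(T[:3,3],R.from_matrix(T[:3,:3]).as_euler("xyz",degrees=True))
a,b=f(275,34,.014),f(512,36,.014); print("screws",a,b,"mid",(a+b)/2,np.degrees(np.arctan2(*(b-a)[1::-1])),np.linalg.norm(a-b))
a,b=f(256,67,.012),f(531,67,.012); print("edge",a,b,"mid",(a+b)/2,np.degrees(np.arctan2(*(b-a)[1::-1])),np.linalg.norm(a-b))
z=.069
t1=(f(349.5,5,z)+f(434.5,5,z))/2; t2=(f(359,340,z)+f(429,340,z))/2
print("tongue",t1,t2,np.degrees(np.arctan2(*(t1-t2)[1::-1])),np.linalg.norm(f(349.5,5,z)-f(434.5,5,z)))
E
```

```text
5.5 [ 0.5998 -0.1923  0.0777] [179.7172   0.164   83.0011] [-0.3537 -0.3877 -2.0459] 0.1544200391115274 59.49620246887207
[ 0.6084 -0.1122  0.22  ] [-18.5387  -0.2894  -7.007 ]
screws [ 0.5678 -0.0713  0.014 ] [ 0.6608 -0.0833  0.014 ] mid [ 0.6143 -0.0773  0.014 ] -7.3893420457589025 0.09373463536747385
edge [ 0.5574 -0.0817  0.012 ] [ 0.6685 -0.0953  0.012 ] mid [ 0.6129 -0.0885  0.012 ] -6.973516716171204 0.11200425710720273
tongue [ 0.6132 -0.079   0.069 ] [ 0.6011 -0.183   0.069 ] 83.36830365721862 0.024197880009840328
```

```bash
python3 -c "
from h import *
st()
plan([.603,-.171,.048],83)"
```

```text
5.55 [ 0.5995 -0.1925  0.0774] [179.7417   0.1538  82.9756] [-0.7939 -0.3164 -1.2486] 0.15362462534550464 59.496468901634216
n 1 rot/row [0.0045, 0.0027, -0.0004]
0 [21.9, 0.7, 29.4]
```

Request:
{"method": "carry_out", "body": {
  "rows": [
    {"xyz":[7,0.4,10],"delta_rot":[0.003,0.002,0],"jaw":0},
    {"xyz":[7,0.3,10],"delta_rot":[0,0,0],"jaw":0},
    {"xyz":[8,0,9],"delta_rot":[0,0,0],"jaw":0},
    {"xyz":[0,0,0],"delta_rot":[0,0,0],"jaw":0}
  ]
}}

```text
clock: 5.95
tool_pos: [0.6011, -0.1684, 0.0452]
tcp_rot: [-179.8, -0.1, 83.1]
force: [-0.8, 0.0, -0.8]
width: 0.152
finger_force: 59.5
```

Request:
{"method": "carry_out", "body": {
  "rows": [
    {"xyz":[5,0,1],"delta_rot":[0,0,0],"jaw":0},
    {"xyz":[5,0,1],"delta_rot":[0,0,0],"jaw":0},
    {"xyz":[0,0,0],"delta_rot":[0,0,0],"jaw":0}
  ]
}}

```text
clock: 6.25
tool_pos: [0.6048, -0.1596, 0.0464]
tcp_rot: [179.9, 0.0, 83.1]
force: [0.2, -0.6, -1.7]
width: 0.157
finger_force: 59.5
```

```bash
python3 - <<'E'
from h import *
st()
a=env.read_camera("scene"); save(a,"s2.png",crop=(240,170,380,270),s=5.6);st()
w=env.read_camera("wrist"); cv2.imwrite("pics/w4.png",w["frame"][:,:,::-1]);st()
E
```

```text
6.25 [ 0.6048 -0.1596  0.0464] [179.8891   0.0097  83.0986] [ 0.1939 -0.5585 -1.6963] 0.1567864160058625 59.472747445106506
6.3 [ 0.6048 -0.1599  0.0466] [179.8762   0.023   83.1007] [ 1.5844  0.397  -1.079 ] 0.15408808425977505 59.47283327579498
6.35 [ 0.6048 -0.1602  0.0466] [179.8716   0.0275  83.0881] [ 1.1712 -0.5198 -1.4788] 0.15272167877826281 59.473185539245605
```

View pics/s2.png

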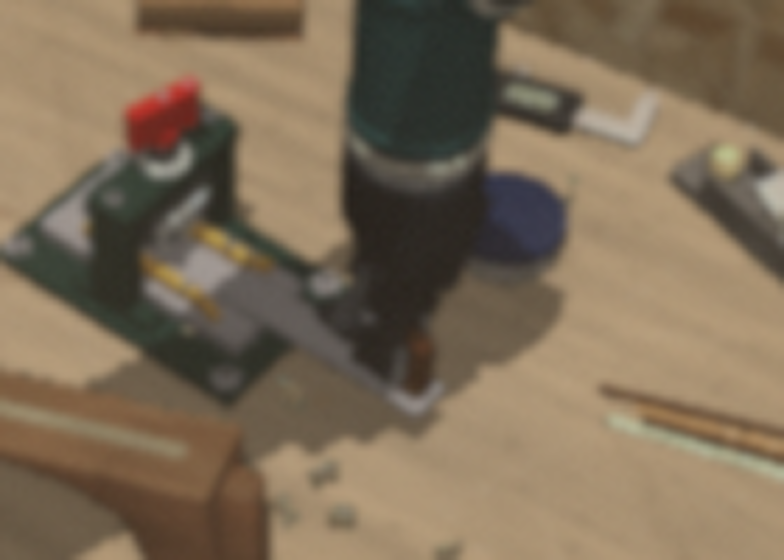

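The nose is entering the mouth at view (250,290), centred between the fences and clear of the tin. I'll lower while advancing and watch for bed contact.

Request:
{"method": "carry_out", "body": {
  "rows": [
    {"xyz":[5,0,1],"delta_rot":[0,0,0],"jaw":0},
    {"xyz":[5,0,1],"delta_rot":[0,0,0],"jaw":0},
    {"xyz":[0,0,0],"delta_rot":[0,0,0],"jaw":0}
  ]
}}

```text
clock: 6.65
tool_pos: [0.6056, -0.1496, 0.044]
tcp_rot: [179.9, -0.0, 83.1]
force: [-0.3, 0.7, -0.5]
width: 0.153
finger_force: 59.5
```

Request:
{"method": "carry_out", "body": {
  "rows": [
    {"xyz":[5,0,0.5],"delta_rot":[0,0,0],"jaw":0},
    {"xyz":[5,0,0.5],"delta_rot":[0,0,0],"jaw":0},
    {"xyz":[0,0,0],"delta_rot":[0,0,0],"jaw":0}
  ]
}}

```text
clock: 6.95
tool_pos: [0.6068, -0.1396, 0.043]
tcp_rot: [179.9, -0.0, 83.1]
force: [0.2, -0.7, -1.7]
width: 0.159
finger_force: 59.5
```

Request:
{"method": "carry_out", "body": {
  "rows": [
    {"xyz":[2,0,0.5],"delta_rot":[0,0,0],"jaw":0},
    {"xyz":[0,0,0],"delta_rot":[0,0,0],"jaw":0}
  ]
}}

```text
clock: 7.15
tool_pos: [0.6071, -0.1381, 0.0426]
tcp_rot: [179.9, 0.0, 83.1]
force: [-0.7, -0.7, -1.8]
width: 0.151
finger_force: 59.5
```

Request:
{"method": "carry_out", "body": {
  "rows": [
    {"xyz":[0,0,0.7],"delta_rot":[0,0,0],"jaw":0},
    {"xyz":[0,0,0],"delta_rot":[0,0,0],"jaw":0}
  ]
}}

```text
clock: 7.35
tool_pos: [0.607, -0.1385, 0.0419]
tcp_rot: [179.9, 0.0, 83.1]
force: [-0.0, -0.8, -1.6]
width: 0.161
finger_force: 59.5
```

Request:
{"method": "carry_out", "body": {
  "rows": [
    {"xyz":[0,0,0.7],"delta_rot":[0,0,0],"jaw":0},
    {"xyz":[0,0,0],"delta_rot":[0,0,0],"jaw":0}
  ]
}}

```text
clock: 7.55
tool_pos: [0.607, -0.1385, 0.0412]
tcp_rot: [179.9, 0.0, 83.1]
force: [0.7, -0.3, -1.9]
width: 0.156
finger_force: 59.5
```

Request:
{"method": "carry_out", "body": {
  "rows": [
    {"xyz":[0,0,0.7],"delta_rot":[0,0,0],"jaw":0},
    {"xyz":[0,0,0],"delta_rot":[0,0,0],"jaw":0}
  ]
}}

```text
clock: 7.75
tool_pos: [0.6072, -0.1384, 0.0406]
tcp_rot: [179.9, 0.0, 83.1]
force: [-0.3, 0.5, -1.7]
width: 0.156
finger_force: 59.5
```

Request:
{"method": "carry_out", "body": {
  "rows": [
    {"xyz":[0,0,0.7],"delta_rot":[0,0,0],"jaw":0},
    {"xyz":[0,0,0],"delta_rot":[0,0,0],"jaw":0}
  ]
}}

```text
clock: 7.95
tool_pos: [0.6073, -0.1385, 0.0404]
tcp_rot: [179.9, 0.0, 83.1]
force: [-1.5, -1.0, 1.7]
width: 0.149
finger_force: 60.1
```

Request:
{"method": "carry_out", "body": {
  "rows": [
    {"xyz":[0,0,0.7],"delta_rot":[0,0,0],"jaw":0},
    {"xyz":[0,0,0],"delta_rot":[0,0,0],"jaw":0}
  ]
}}

```text
clock: 8.15
tool_pos: [0.6074, -0.1386, 0.0401]
tcp_rot: [179.9, 0.0, 83.1]
force: [-2.4, -1.1, 6.3]
width: 0.155
finger_force: 60.7
```

The gauge touches the bed at TCP z≈0.0405. I'll ease up slightly and slide in.

Request:
{"method": "carry_out", "body": {
  "rows": [
    {"xyz":[0,0,-0.8],"delta_rot":[0,0,0],"jaw":0},
    {"xyz":[7,0,0],"delta_rot":[0,0,0],"jaw":0},
    {"xyz":[7,0,0],"delta_rot":[0,0,0],"jaw":0},
    {"xyz":[7,0,0],"delta_rot":[0,0,0],"jaw":0},
    {"xyz":[0,0,0],"delta_rot":[0,0,0],"jaw":0}
  ]
}}

```text
clock: 8.65
tool_pos: [0.6104, -0.1162, 0.0403]
tcp_rot: [179.8, -0.0, 83.1]
force: [0.6, 1.5, 2.6]
width: 0.154
finger_force: 60.2
```

Request:
{"method": "carry_out", "body": {
  "rows": [
    {"xyz":[7,0,0],"delta_rot":[0,0,0],"jaw":0},
    {"xyz":[7,0,0],"delta_rot":[0,0,0],"jaw":0},
    {"xyz":[0,0,0],"delta_rot":[0,0,0],"jaw":0}
  ]
}}

```text
clock: 8.95
tool_pos: [0.6119, -0.1027, 0.0404]
tcp_rot: [179.9, -0.0, 83.1]
force: [0.1, -0.0, 5.0]
width: 0.154
finger_force: 60.4
```

Request:
{"method": "carry_out", "body": {
  "rows": [
    {"xyz":[7,0,-0.4],"delta_rot":[0,0,0],"jaw":0},
    {"xyz":[7,0,-0.1],"delta_rot":[0,0,0],"jaw":0},
    {"xyz":[7,0,0],"delta_rot":[0,0,0],"jaw":0},
    {"xyz":[0,0,0],"delta_rot":[0,0,0],"jaw":0}
  ]
}}

```text
clock: 9.35
tool_pos: [0.614, -0.0814, 0.0405]
tcp_rot: [179.9, -0.0, 83.1]
force: [-0.2, 0.3, 4.5]
width: 0.155
finger_force: 60.4
```

Request:
{"method": "carry_out", "body": {
  "rows": [
    {"xyz":[7,0,0],"delta_rot":[0,0,0],"jaw":0},
    {"xyz":[5,0,0],"delta_rot":[0,0,0],"jaw":0},
    {"xyz":[0,0,0],"delta_rot":[0,0,0],"jaw":0}
  ]
}}

```text
clock: 9.65
tool_pos: [0.6154, -0.07, 0.0405]
tcp_rot: [179.9, -0.0, 83.1]
force: [0.2, -0.7, 5.8]
width: 0.156
finger_force: 60.4
```

```bash
python3 - <<'E'
from h import *
st()
w=env.read_camera("wrist"); save(w,"w5.png",s=1.4)
b=env.read_camera("top")
for l in ["knob_grip"]:
  for p in (w,b):
    for o in env.outline_of(p,l):
      ys,xs=np.nonzero(o["region"]); print(l,o["p"],np.round(o["bbox"],1),cv2.minAreaRect(np.c_[xs,ys].astype(np.float32)))
E
```

```text
9.65 [ 0.6154 -0.07    0.0405] [179.9125  -0.0249  83.084 ] [ 0.2168 -0.7461  5.8248] 0.15575536634615691 60.42492985725403
knob_grip 0.77 [291.2  97.2 481.9 192.3] ((288.0643310546875, 88.81039428710938), (493.8511657714844, 126.54505157470703), 14.452427864074707)
```

View pics/w5.png

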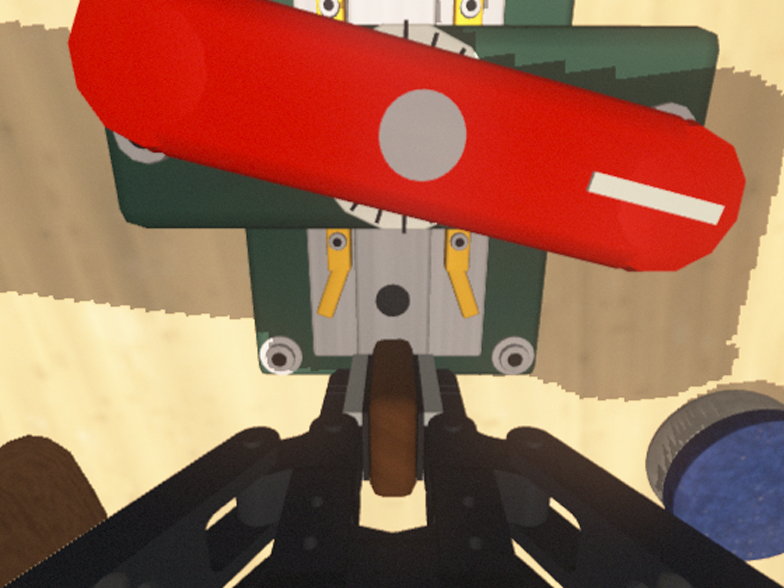

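The gauge is in place: the hole at (392,300) lies before the fences, with the tongue between the brass strips and under the blade. The T-bar is turned 14° clockwise, with its screw disc at (422,135).

```bash
python3 - <<'E'
from h import *
w=env.read_camera("wrist"); f=lambda x,y,z:onz(w,x/1.4,y/1.4,z)
print(w["world_from_camera"][:3,3],"knob",f(422,135,.152))
a,b=f(120,228,.101),f(713,228,.101);print("bridge front",a,b,(a+b)/2,np.linalg.norm(a-b))
a,b=f(280,356,.014),f(513,356,.014);print("screws",a,b,(a+b)/2,np.linalg.norm(a-b))
K=f(422,135,.152)
a,b=f(165,149,.152),f(600,267,.152); print("bar ang",np.degrees(np.arctan2(*(b-a)[1::-1])))
plan([.6245,.003,.19],158.5)
E
```

```text
[0.6244 0.0095 0.1831] knob [0.6263 0.009  0.152 ]
bridge front [ 0.5744 -0.0009  0.101 ] [ 0.6795 -0.0138  0.101 ] [ 0.6269 -0.0073  0.101 ] 0.10590829769277182
screws [ 0.5694 -0.0704  0.014 ] [ 0.6626 -0.0818  0.014 ] [ 0.616  -0.0761  0.014 ] 0.09389902038568673
bar ang -22.147894551419494
n 10 rot/row [0.0002, 0.0, -0.1317]
0 [7.4, 0.0, -14.9]
1 [7.3, 1.0, -14.9]
2 [7.1, 2.0, -14.9]
3 [6.8, 2.9, -14.9]
4 [6.4, 3.7, -14.9]
5 [5.8, 4.5, -14.9]
6 [5.2, 5.3, -14.9]
7 [4.4, 5.9, -14.9]
8 [3.6, 6.4, -14.9]
9 [2.8, 6.8, -14.9]
```

Request:
{"method": "carry_out", "body": {
  "rows": [
    {"xyz":[0,0,0],"delta_rot":[0,0,0],"jaw":45},
    {"xyz":[0,0,-0.3],"delta_rot":[0,0,0],"jaw":45},
    {"xyz":[0,0,0],"delta_rot":[0,0,0],"jaw":45},
    {"xyz":[0,0,-25],"delta_rot":[0,0,0],"jaw":45},
    {"xyz":[0,0,-45],"delta_rot":[0,0,0],"jaw":45}
  ]
}}

```text
clock: 10.4
tool_pos: [0.611, -0.0701, 0.1063]
tcp_rot: [-179.5, -0.0, 83.1]
force: [0.4, 0.0, -0.2]
width: 0.526
finger_force: 0.0
```

Request:
{"method": "carry_out", "body": {
  "rows": [
    {"xyz":[0,0,-45],"delta_rot":[0,0,-0.13],"jaw":45},
    {"xyz":[0,0,-45],"delta_rot":[0,0,-0.13],"jaw":45},
    {"xyz":[0,0,-45],"delta_rot":[0,0,-0.13],"jaw":45},
    {"xyz":[0,0,0],"delta_rot":[0,0,-0.13],"jaw":45},
    {"xyz":[0,0,0],"delta_rot":[0,0,-0.13],"jaw":45}
  ]
}}

```text
clock: 10.9
tool_pos: [0.6162, -0.0709, 0.2485]
tcp_rot: [179.7, 0.2, 120.6]
force: [-0.1, -0.4, -0.5]
width: 0.528
finger_force: 0.0
```

```bash
python3 - <<'E'
from h import *
w=env.read_camera("wrist"); st()
hsv=cv2.cvtColor(w["frame"],cv2.COLOR_RGB2HSV)
m=(((hsv[...,0]<6)|(hsv[...,0]>174))&(hsv[...,1]>200)&(hsv[...,2]>90)).astype(np.uint8)
n,L,S,C=cv2.connectedComponentsWithStats(m)
for i in np.argsort(-S[1:,4])[:3]+1:
    ys,xs=np.nonzero(L==i); r=cv2.minAreaRect(np.c_[xs,ys].astype(np.float32)); print(S[i],C[i],r, onz(w,*C[i],.147))
cv2.imwrite("pics/w6.png",w["frame"][:,:,::-1])
plan([.6265,.0085,.19],158.0)
E
```

```text
10.95 [ 0.6153 -0.0707  0.2469] [179.856    0.1159 120.8819] [-0.7778 -0.8407  0.1952] 0.5277101950005524 0.0
[ 327   88   47   59 1044] [348.0498 116.9157] ((346.9121398925781, 119.2169418334961), (67.65198516845703, 23.76567268371582), 54.323585510253906) [0.6246 0.0088 0.147 ]
n 5 rot/row [0.0004, 0.0006, -0.1296]
0 [12.5, 10.0, 11.4]
1 [11.1, 11.6, 11.4]
2 [9.5, 12.9, 11.4]
3 [7.7, 14.0, 11.4]
4 [5.8, 14.9, 11.4]
```

Request:
{"method": "carry_out", "body": {
  "rows": [
    {"xyz":[12.5,10,11],"delta_rot":[0,0,-0.13],"jaw":45},
    {"xyz":[11,11.5,11],"delta_rot":[0,0,-0.13],"jaw":45},
    {"xyz":[9.5,13,11],"delta_rot":[0,0,-0.13],"jaw":45},
    {"xyz":[8,14,11],"delta_rot":[0,0,-0.13],"jaw":45},
    {"xyz":[6,15,11],"delta_rot":[0,0,-0.13],"jaw":45}
  ]
}}

```text
clock: 11.45
tool_pos: [0.626, 0.0093, 0.1893]
tcp_rot: [-180.0, -0.0, 157.7]
force: [0.1, 0.1, 1.1]
width: 0.531
finger_force: 0.0
```

```bash
python3 - <<'E'
from h import *
w=env.read_camera("wrist"); st()
save(w,"w7.png",s=1.4)
hsv=cv2.cvtColor(w["frame"],cv2.COLOR_RGB2HSV)
m=(((hsv[...,0]<6)|(hsv[...,0]>174))&(hsv[...,1]>200)&(hsv[...,2]>90)).astype(np.uint8)
n,L,S,C=cv2.connectedComponentsWithStats(m)
i=np.argmax(S[1:,4])+1
ys,xs=np.nonzero(L==i); r=cv2.minAreaRect(np.c_[xs,ys].astype(np.float32)); print(S[i],C[i],r)
print([np.round(proj(w,np.array([.6255,.0087,z]))*1.4) for z in (.152,.124)])
plan([.6255,.0087,.125],158.0)
E
```

```text
11.5 [0.625  0.0117 0.1869] [179.9786  -0.2285 158.0394] [ 0.1114  1.529  -0.6954] 0.5235706481213086 0.0
[ 269  195   26   77 1257] [281.6317 231.4415] ((282.7837829589844, 232.7972869873047), (76.64308166503906, 24.72722053527832), 83.51692199707031)
[array([393., 333.]), array([393., 309.])]
n 2 rot/row [0.0002, -0.002, 0.0003]
0 [-0.9, -1.3, 30.9]
1 [-0.9, -1.3, 30.9]
```

View pics/w7.png

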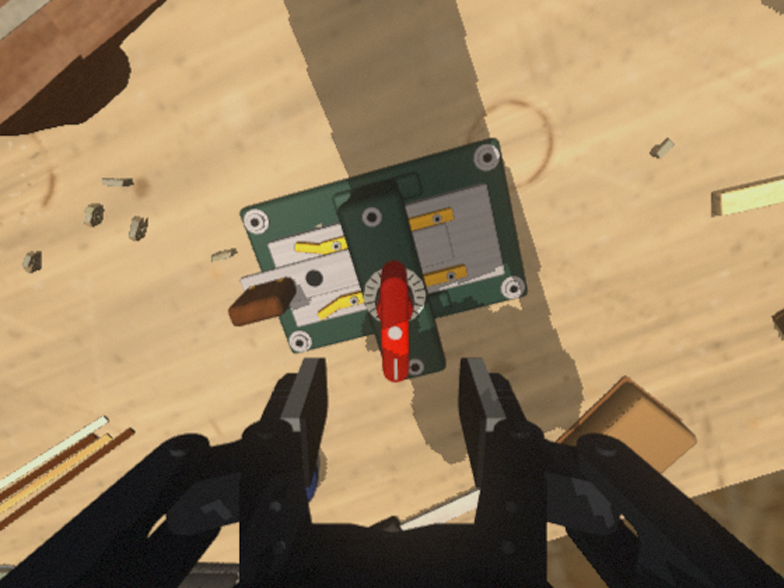

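The fingers stand square over the T-bar: disc at (395,333), finger midline at column 393. The gauge nose shows beyond the bridge at (453,245). I'll go down and grip the bar.

Request:
{"method": "carry_out", "body": {
  "rows": [
    {"xyz":[0,0,22],"delta_rot":[0,0,0],"jaw":40},
    {"xyz":[0,0,22],"delta_rot":[0,0,0],"jaw":30},
    {"xyz":[0,0,18],"delta_rot":[0,0,0],"jaw":20},
    {"xyz":[0,0,0],"delta_rot":[0,0,0],"jaw":0},
    {"xyz":[0,0,0],"delta_rot":[0,0,0],"jaw":0}
  ]
}}

```text
clock: 12.0
tool_pos: [0.625, 0.0104, 0.1244]
tcp_rot: [179.9, -0.2, 157.3]
force: [6.4, 7.2, -18.4]
width: 0.126
finger_force: 61.2
```

Request:
{"method": "carry_out", "body": {
  "rows": [
    {"xyz":[0,0,0],"delta_rot":[0,0,0],"jaw":0},
    {"xyz":[0,0,0],"delta_rot":[0,0,0],"jaw":0}
  ]
}}

```text
clock: 12.2
tool_pos: [0.625, 0.0104, 0.1244]
tcp_rot: [179.9, -0.2, 157.3]
force: [6.3, 5.7, -17.5]
width: 0.126
finger_force: 61.2
```

```bash
python3 -c "
from h import *
s=env.read_state();print(s)"
```

```text
{'clock': 12.2, 'joint_positions': array([ -1.4224,  14.7695, 104.1203,   0.1858,  61.2804, -68.8182]), 'qd': array([-0.0272,  0.0019,  0.0051, -0.1141, -0.0398, -0.0067]), 'joint_torque': array([ -3.8122, -58.4496, -38.6246,  -1.7623,   2.0666,  -0.0952]), 'tool_pos': array([0.625 , 0.0104, 0.1244]), 'tcp_rot': array([179.9098,  -0.2175, 157.3065]), 'force': array([  6.2513,   5.6773, -17.5018]), 'wrist_torque': array([ 0.7799, -0.9574, -0.1358]), 'finger_force': 61.2050324678421, 'width': 0.12577421735015437}
```

Request:
{"method": "carry_out", "body": {
  "rows": [
    {"xyz":[0,0,1],"delta_rot":[0,0,0.1],"jaw":0},
    {"xyz":[0,0,0],"delta_rot":[0,0,0.1],"jaw":0},
    {"xyz":[0,0,0],"delta_rot":[0,0,0.1],"jaw":0}
  ]
}}

```text
clock: 12.5
tool_pos: [0.6253, 0.0109, 0.1244]
tcp_rot: [179.9, -0.2, 139.9]
force: [4.6, 7.6, -14.4]
width: 0.127
finger_force: 61.9
```

```bash
cat >> h.py <<'E'
def tq():
    s=env.read_state(); print(s["clock"],"yaw",round(s["tcp_rot"][2],2),"J6",round(s["joint_positions"][5],3),"qd6",round(s["qd"][5],2),"tau6",round(s["joint_torque"][5],4),"tau",np.round(s["joint_torque"],2),"F",s["force"],"M",s["wrist_torque"])
E
python3 -c "
from h import *
tq()"
```

```text
12.5 yaw 139.92 J6 -51.422 qd6 56.82 tau6 -0.9177 tau [ -5.17 -56.37 -37.53  -2.22   1.65  -0.92] F [  4.6123   7.596  -14.4092] M [ 1.2095 -0.6978  0.1637]
```

Request:
{"method": "carry_out", "body": {
  "rows": [
    {"xyz":[0,0,0],"delta_rot":[0,0,0.1],"jaw":0}
  ]
}}

```text
clock: 12.6
tool_pos: [0.6254, 0.011, 0.1244]
tcp_rot: [179.9, -0.2, 134.2]
force: [6.2, 8.8, -14.4]
width: 0.124
finger_force: 61.8
```

```bash
python3 -c "
from h import *
tq()"
```

```text
12.6 yaw 134.18 J6 -45.688 qd6 56.83 tau6 -0.9158 tau [ -5.41 -56.53 -37.43  -2.35   1.78  -0.92] F [  6.2303   8.8418 -14.3572] M [ 1.2616 -0.7744  0.0699]
```

Request:
{"method": "carry_out", "body": {
  "rows": [
    {"xyz":[0,0,0],"delta_rot":[0,0,0.1],"jaw":0}
  ]
}}

```text
clock: 12.7
tool_pos: [0.6255, 0.0112, 0.1244]
tcp_rot: [179.9, -0.2, 128.5]
force: [6.4, 7.9, -14.5]
width: 0.126
finger_force: 61.8
```

```bash
python3 -c "
from h import *
tq()"
```

```text
12.7 yaw 128.45 J6 -39.961 qd6 56.86 tau6 -0.9149 tau [ -5.62 -56.7  -37.33  -2.47   1.92  -0.91] F [  6.4014   7.8722 -14.458 ] M [ 1.2926 -0.8882  0.1203]
```

Request:
{"method": "carry_out", "body": {
  "rows": [
    {"xyz":[0,0,0],"delta_rot":[0,0,0.1],"jaw":0}
  ]
}}

```text
clock: 12.8
tool_pos: [0.6257, 0.0113, 0.1244]
tcp_rot: [179.9, -0.2, 122.7]
force: [7.2, 9.2, -15.1]
width: 0.125
finger_force: 61.7
```

```bash
python3 -c "
from h import *
tq()"
```

```text
12.8 yaw 122.72 J6 -34.23 qd6 56.9 tau6 -0.9148 tau [ -5.8  -56.88 -37.22  -2.57   2.07  -0.91] F [  7.1667   9.2212 -15.0893] M [ 1.3898 -0.9964  0.0721]
```

Request:
{"method": "carry_out", "body": {
  "rows": [
    {"xyz":[0,0,0],"delta_rot":[0,0,0.1],"jaw":0}
  ]
}}

```text
clock: 12.9
tool_pos: [0.6259, 0.0114, 0.1244]
tcp_rot: [179.9, -0.2, 117.0]
force: [6.6, 9.9, -15.5]
width: 0.128
finger_force: 61.7
```

```bash
python3 -c "
from h import *
tq()"
```

```text
12.9 yaw 116.99 J6 -28.5 qd6 56.79 tau6 -0.9141 tau [ -5.95 -57.07 -37.1   -2.66   2.22  -0.91] F [  6.6241   9.8612 -15.4503] M [ 1.3927 -1.0252  0.1276]
```

Request:
{"method": "carry_out", "body": {
  "rows": [
    {"xyz":[0,0,0],"delta_rot":[0,0,0.1],"jaw":0}
  ]
}}

```text
clock: 13.0
tool_pos: [0.626, 0.0115, 0.1244]
tcp_rot: [179.9, -0.3, 111.3]
force: [7.3, 8.7, -15.9]
width: 0.131
finger_force: 61.6
```

```bash
python3 -c "
from h import *
tq()"
```

```text
13.0 yaw 111.25 J6 -22.772 qd6 56.78 tau6 -0.9141 tau [ -6.07 -57.26 -36.98  -2.74   2.39  -0.91] F [  7.33     8.7324 -15.9284] M [ 1.5287 -1.0865  0.0947]
```

Request:
{"method": "carry_out", "body": {
  "rows": [
    {"xyz":[0,0,0],"delta_rot":[0,0,0.1],"jaw":0}
  ]
}}

```text
clock: 13.1
tool_pos: [0.6262, 0.0116, 0.1244]
tcp_rot: [179.9, -0.3, 105.5]
force: [7.7, 10.5, -16.2]
width: 0.125
finger_force: 61.6
```

```bash
python3 -c "
from h import *
tq()"
```

```text
13.1 yaw 105.52 J6 -17.041 qd6 56.73 tau6 -0.9142 tau [ -6.15 -57.47 -36.85  -2.8    2.57  -0.91] F [  7.6507  10.5017 -16.1734] M [ 1.5564 -1.1618  0.1171]
```

Request:
{"method": "carry_out", "body": {
  "rows": [
    {"xyz":[0,0,0],"delta_rot":[0,0,0.1],"jaw":0}
  ]
}}

```text
clock: 13.2
tool_pos: [0.6264, 0.0116, 0.1244]
tcp_rot: [179.9, -0.3, 99.8]
force: [8.1, 9.3, -15.7]
width: 0.123
finger_force: 61.5
```

```bash
python3 -c "
from h import *
tq()"
```

```text
13.2 yaw 99.8 J6 -11.313 qd6 56.79 tau6 -0.9144 tau [ -6.21 -57.67 -36.72  -2.85   2.75  -0.91] F [  8.1018   9.3393 -15.6816] M [ 1.5687 -1.285   0.1581]
```

Request:
{"method": "carry_out", "body": {
  "rows": [
    {"xyz":[0,0,0],"delta_rot":[0,0,0.1],"jaw":0}
  ]
}}

```text
clock: 13.3
tool_pos: [0.6266, 0.0116, 0.1244]
tcp_rot: [179.9, -0.3, 94.1]
force: [9.5, 9.5, -17.2]
width: 0.129
finger_force: 61.5
```

```bash
python3 -c "
from h import *
tq()"
```

```text
13.3 yaw 94.06 J6 -5.582 qd6 56.83 tau6 -0.9148 tau [ -6.22 -57.88 -36.59  -2.88   2.93  -0.91] F [  9.478    9.5028 -17.235 ] M [ 1.6235 -1.3384  0.1361]
```

Request:
{"method": "carry_out", "body": {
  "rows": [
    {"xyz":[0,0,0],"delta_rot":[0,0,0.1],"jaw":0}
  ]
}}

```text
clock: 13.4
tool_pos: [0.6268, 0.0117, 0.1244]
tcp_rot: [179.9, -0.3, 88.3]
force: [10.2, 9.5, -17.1]
width: 0.128
finger_force: 61.4
```

```bash
python3 -c "
from h import *
tq()"
```

```text
13.4 yaw 88.33 J6 0.147 qd6 56.81 tau6 -0.9157 tau [ -6.21 -58.09 -36.45  -2.9    3.12  -0.92] F [ 10.1947   9.5418 -17.0599] M [ 1.6088 -1.4302  0.1387]
```

Request:
{"method": "carry_out", "body": {
  "rows": [
    {"xyz":[0,0,0],"delta_rot":[0,0,0],"jaw":0},
    {"xyz":[0,0,0],"delta_rot":[0,0,0],"jaw":40},
    {"xyz":[0,0,0],"delta_rot":[0,0,0],"jaw":40},
    {"xyz":[0,0,-30],"delta_rot":[0,0,0],"jaw":40},
    {"xyz":[0,0,-35],"delta_rot":[0,0,0.08],"jaw":45}
  ]
}}

```text
clock: 13.9
tool_pos: [0.6249, 0.0081, 0.1919]
tcp_rot: [-179.8, 0.1, 84.0]
force: [0.3, 0.0, 0.4]
width: 0.528
finger_force: 0.0
```

```bash
python3 - <<'E'
from h import *
tq()
w=env.read_camera("wrist"); save(w,"w8.png",s=1.4); st()
plan([.6155,-.0705,.19],83.1)
E
```

```text
13.9 yaw 84.0 J6 4.506 qd6 48.4 tau6 -1.3023 tau [  0.09 -44.49 -33.11  -0.    -0.48  -1.3 ] F [0.3122 0.0112 0.4219] M [ 0.0181  0.0114 -0.0222]
13.95 [0.6296 0.008  0.2009] [179.424   -0.0016  83.7366] [ 2.8113 -0.3678  5.0996] 0.5309315811847701 0.0
n 2 rot/row [0.005, -0.0, 0.0056]
0 [-39.8, -2.8, 5.4]
1 [-39.8, -2.5, 5.5]
```

Request:
{"method": "carry_out", "body": {
  "rows": [
    {"xyz":[-40,-2.5,3],"delta_rot":[0,0,0],"jaw":45},
    {"xyz":[-40,-1.5,3],"delta_rot":[0,0,0.005],"jaw":45},
    {"xyz":[0,0,45],"delta_rot":[0,0,0],"jaw":45},
    {"xyz":[0,0,45],"delta_rot":[0,0,0],"jaw":45},
    {"xyz":[0,0,30],"delta_rot":[0,0,0],"jaw":45}
  ]
}}

```text
clock: 14.45
tool_pos: [0.6133, -0.0716, 0.0649]
tcp_rot: [-180.0, 0.0, 83.8]
force: [-0.1, 0.7, -0.4]
width: 0.525
finger_force: 0.0
```

```bash
python3 - <<'E'
from h import *
plan([.6155,-.0705,.0415],83.1)
E
```

```text
n 1 rot/row [-0.0004, 0.0005, 0.0115]
0 [1.4, 2.1, 23.4]
```

Request:
{"method": "carry_out", "body": {
  "rows": [
    {"xyz":[1,2,12],"delta_rot":[0,0,0.01],"jaw":35},
    {"xyz":[0,0,11.5],"delta_rot":[0,0,0],"jaw":25},
    {"xyz":[0,0,0],"delta_rot":[0,0,0],"jaw":0},
    {"xyz":[0,0,0],"delta_rot":[0,0,0],"jaw":0},
    {"xyz":[0,0,0],"delta_rot":[0,0,0],"jaw":0}
  ]
}}

```text
clock: 14.95
tool_pos: [0.6179, -0.0699, 0.0447]
tcp_rot: [179.8, 0.0, 83.4]
force: [0.9, 0.1, -3.5]
width: 0.152
finger_force: 60.0
```

Request:
{"method": "carry_out", "body": {
  "rows": [
    {"xyz":[0,0,0],"delta_rot":[0,0,0],"jaw":0}
  ]
}}

```text
clock: 15.05
tool_pos: [0.6178, -0.0699, 0.0445]
tcp_rot: [179.8, 0.0, 83.4]
force: [0.2, -1.0, -2.7]
width: 0.15
finger_force: 60.1
```

```bash
python3 -c "
from h import *
tq();st()"
```

```text
15.05 yaw 83.36 J6 -2.086 qd6 0.09 tau6 -0.0288 tau [  0.12 -50.43 -31.26   0.08   0.13  -0.03] F [ 0.1622 -1.0135 -2.7278] M [-0.1034 -0.061  -0.0768]
15.05 [ 0.6178 -0.0699  0.0445] [179.7821   0.025   83.3588] [ 0.1622 -1.0135 -2.7278] 0.14964891923978543 60.112897753715515
```

Request:
{"method": "carry_out", "body": {
  "rows": [
    {"xyz":[-0.7,0,0],"delta_rot":[0,0,0],"jaw":0},
    {"xyz":[-0.7,0,0],"delta_rot":[0,0,0],"jaw":0}
  ]
}}

```text
clock: 15.25
tool_pos: [0.6171, -0.0712, 0.0439]
tcp_rot: [179.9, 0.0, 83.4]
force: [-0.1, 0.2, -1.2]
width: 0.155
finger_force: 60.2
```

```bash
python3 -c "
from h import *
tq();st()"
```

```text
15.25 yaw 83.36 J6 -2.228 qd6 -0.68 tau6 0.0133 tau [  0.09 -50.21 -31.27   0.03  -0.01   0.01] F [-0.1415  0.1686 -1.2156] M [-0.0535  0.0097  0.0667]
15.25 [ 0.6171 -0.0712  0.0439] [179.8577   0.0133  83.3571] [-0.1415  0.1686 -1.2156] 0.15495958846370267 60.15883684158325
```

Request:
{"method": "carry_out", "body": {
  "rows": [
    {"xyz":[-0.7,0,0],"delta_rot":[0,0,0],"jaw":0},
    {"xyz":[-0.7,0,0],"delta_rot":[0,0,0],"jaw":0}
  ]
}}

```text
clock: 15.45
tool_pos: [0.6166, -0.0727, 0.0434]
tcp_rot: [179.9, 0.0, 83.4]
force: [0.4, -0.1, -0.8]
width: 0.156
finger_force: 60.2
```

```bash
python3 -c "
from h import *
tq();st()"
```

```text
15.45 yaw 83.35 J6 -2.358 qd6 -0.57 tau6 0.0119 tau [  0.07 -50.26 -31.26   0.02  -0.01   0.01] F [ 0.3512 -0.1284 -0.8427] M [ 0.0025 -0.0543  0.0526]
15.45 [ 0.6166 -0.0727  0.0434] [179.9045   0.0128  83.3512] [ 0.3512 -0.1284 -0.8427] 0.15578537267715914 60.158257484436035
```

No drag at knob ≈1.45, so the blade isn't touching yet and another 0.7 rad is safe. Back to the screw.

Request:
{"method": "carry_out", "body": {
  "rows": [
    {"xyz":[0,0,0],"delta_rot":[0,0,0],"jaw":45},
    {"xyz":[0,0,0],"delta_rot":[0,0,0],"jaw":45},
    {"xyz":[0,0,-45],"delta_rot":[0,0,-0.04],"jaw":45},
    {"xyz":[0,0,-49],"delta_rot":[0,0,-0.04],"jaw":45},
    {"xyz":[0,0,-49],"delta_rot":[0,0,0],"jaw":45}
  ]
}}

```text
clock: 15.95
tool_pos: [0.6158, -0.0724, 0.1873]
tcp_rot: [180.0, 0.0, 88.0]
force: [1.2, -0.8, -0.5]
width: 0.526
finger_force: 0.0
```

```bash
python3 - <<'E'
from h import *
st()
plan([.6268,.0105,.1875],88)
E
```

```text
15.95 [ 0.6158 -0.0724  0.1873] [179.9914   0.0084  87.9865] [ 1.2194 -0.8346 -0.5269] 0.5260352655545267 0.0
n 2 rot/row [0.0001, 0.0001, -0.0001]
0 [41.6, 4.0, -0.1]
1 [41.6, 4.0, -0.1]
```

Request:
{"method": "carry_out", "body": {
  "rows": [
    {"xyz":[41.5,4,0],"delta_rot":[0,0,0],"jaw":45},
    {"xyz":[41.5,4,0],"delta_rot":[0,0,0],"jaw":45},
    {"xyz":[0,0,0],"delta_rot":[0,0,0],"jaw":45}
  ]
}}

```text
clock: 16.25
tool_pos: [0.6282, 0.0144, 0.1875]
tcp_rot: [179.8, -0.1, 88.1]
force: [0.5, -0.0, -0.6]
width: 0.528
finger_force: 0.0
```

```bash
python3 - <<'E'
from h import *
w=env.read_camera("wrist"); st(); save(w,"w9.png",s=1.4)
hsv=cv2.cvtColor(w["frame"],cv2.COLOR_RGB2HSV)
m=(((hsv[...,0]<6)|(hsv[...,0]>174))&(hsv[...,1]>200)&(hsv[...,2]>90)).astype(np.uint8)
n,L,S,C=cv2.connectedComponentsWithStats(m)
i=np.argmax(S[1:,4])+1
ys,xs=np.nonzero(L==i); print(S[i],C[i],cv2.minAreaRect(np.c_[xs,ys].astype(np.float32)),proj(w,np.array([.6268,.0105,.15])))
plan([.6268,.0105,.1235],88)
E
```

```text
16.3 [0.6276 0.0123 0.1868] [179.861    0.0044  88.1358] [-0.2185 -0.2566  0.1376] 0.5257688577593591 0.0
[ 266  193   25   87 1315] [278.2958 235.7133] ((278.0, 236.0), (86.0, 24.0), 90.0) [278.802  242.7585]
n 2 rot/row [0.0012, 0.0, 0.0012]
0 [-0.9, -0.5, 31.7]
1 [-0.9, -0.4, 31.7]
```

Request:
{"method": "carry_out", "body": {
  "rows": [
    {"xyz":[-0.9,-0.5,22],"delta_rot":[0,0,0],"jaw":40},
    {"xyz":[-0.9,-0.4,22],"delta_rot":[0,0,0],"jaw":30},
    {"xyz":[0,0,19.5],"delta_rot":[0,0,0],"jaw":20},
    {"xyz":[0,0,0],"delta_rot":[0,0,0],"jaw":0},
    {"xyz":[0,0,0],"delta_rot":[0,0,0],"jaw":0}
  ]
}}

```text
clock: 16.8
tool_pos: [0.6267, 0.0072, 0.1189]
tcp_rot: [179.9, 0.1, 87.9]
force: [9.7, -0.2, -20.1]
width: 0.128
finger_force: 61.7
```

Request:
{"method": "carry_out", "body": {
  "rows": [
    {"xyz":[0,0,0],"delta_rot":[0,0,0],"jaw":0},
    {"xyz":[0,0,0],"delta_rot":[0,0,0.1],"jaw":0},
    {"xyz":[0,0,0],"delta_rot":[0,0,0.1],"jaw":0}
  ]
}}

```text
clock: 17.1
tool_pos: [0.6262, 0.0072, 0.1189]
tcp_rot: [180.0, 0.0, 76.2]
force: [8.8, 0.2, -18.3]
width: 0.13
finger_force: 61.9
```

```bash
python3 -c "
from h import *
tq()"
```

```text
17.1 yaw 76.21 J6 12.224 qd6 56.86 tau6 -0.9891 tau [  0.07 -58.34 -37.01  -0.01   2.81  -0.99] F [  8.8444   0.154  -18.2956] M [ 0.0246 -1.3471  0.0754]
```

Request:
{"method": "carry_out", "body": {
  "rows": [
    {"xyz":[0,0,0],"delta_rot":[0,0,0.1],"jaw":0}
  ]
}}

```text
clock: 17.2
tool_pos: [0.626, 0.0073, 0.1189]
tcp_rot: [180.0, 0.0, 70.5]
force: [8.1, -0.2, -18.2]
width: 0.127
finger_force: 62.0
```

```bash
python3 -c "
from h import *
tq()"
```

```text
17.2 yaw 70.48 J6 17.957 qd6 56.74 tau6 -0.9559 tau [ -0.1  -58.06 -37.19  -0.08   2.58  -0.96] F [  8.1438  -0.1614 -18.1903] M [ 0.0188 -1.1498  0.028 ]
```

Request:
{"method": "carry_out", "body": {
  "rows": [
    {"xyz":[0,0,0],"delta_rot":[0,0,0.1],"jaw":0}
  ]
}}

```text
clock: 17.3
tool_pos: [0.6258, 0.0074, 0.1189]
tcp_rot: [-180.0, 0.0, 64.7]
force: [6.5, 1.7, -15.9]
width: 0.13
finger_force: 62.1
```

```bash
python3 -c "
from h import *
tq()"
```

```text
17.3 yaw 64.74 J6 23.689 qd6 56.81 tau6 -0.952 tau [ -0.32 -57.8  -37.36  -0.18   2.36  -0.95] F [  6.5404   1.7462 -15.9101] M [ 0.0828 -1.0974  0.1246]
```

Request:
{"method": "carry_out", "body": {
  "rows": [
    {"xyz":[0,0,0],"delta_rot":[0,0,0.1],"jaw":0}
  ]
}}

```text
clock: 17.4
tool_pos: [0.6255, 0.0075, 0.1189]
tcp_rot: [-180.0, 0.1, 59.0]
force: [6.6, 1.1, -16.4]
width: 0.124
finger_force: 62.2
```

```bash
python3 -c "
from h import *
tq()"
```

```text
17.4 yaw 59.02 J6 29.415 qd6 56.75 tau6 -0.9491 tau [ -0.58 -57.55 -37.52  -0.29   2.16  -0.95] F [  6.6201   1.1252 -16.4439] M [ 0.2063 -0.9963  0.0899]
```

Request:
{"method": "carry_out", "body": {
  "rows": [
    {"xyz":[0,0,0],"delta_rot":[0,0,0.1],"jaw":0}
  ]
}}

```text
clock: 17.5
tool_pos: [0.6253, 0.0077, 0.1189]
tcp_rot: [-179.9, 0.1, 53.3]
force: [6.1, 1.2, -16.5]
width: 0.13
finger_force: 62.3
```

```bash
python3 -c "
from h import *
tq()"
```

```text
17.5 yaw 53.29 J6 35.147 qd6 56.73 tau6 -0.9437 tau [ -0.88 -57.31 -37.67  -0.42   1.97  -0.94] F [  6.1355   1.1869 -16.5334] M [ 0.2265 -0.9252  0.0364]
```

Request:
{"method": "carry_out", "body": {
  "rows": [
    {"xyz":[0,0,0],"delta_rot":[0,0,0],"jaw":0},
    {"xyz":[0,0,0],"delta_rot":[0,0,0],"jaw":45},
    {"xyz":[0,0,0],"delta_rot":[0,0,0],"jaw":45},
    {"xyz":[0,0,-35],"delta_rot":[0,0,0],"jaw":45},
    {"xyz":[0,0,-35],"delta_rot":[0,0,-0.13],"jaw":45}
  ]
}}

```text
clock: 18.0
tool_pos: [0.6253, 0.0079, 0.193]
tcp_rot: [-180.0, 0.1, 61.1]
force: [0.1, 0.3, 0.1]
width: 0.53
finger_force: 0.0
```

Request:
{"method": "carry_out", "body": {
  "rows": [
    {"xyz":[0,0,0],"delta_rot":[0,0,-0.13],"jaw":45},
    {"xyz":[0,0,0],"delta_rot":[0,0,-0.13],"jaw":45},
    {"xyz":[0,0,0],"delta_rot":[0,0,-0.13],"jaw":45}
  ]
}}

```text
clock: 18.3
tool_pos: [0.6271, 0.0079, 0.1949]
tcp_rot: [179.8, 0.0, 83.6]
force: [0.3, -0.1, -0.3]
width: 0.527
finger_force: 0.0
```

```bash
python3 - <<'E'
from h import *
tq();st()
plan([.6158,-.073,.19],83.3)
E
```

```text
18.3 yaw 83.65 J6 4.831 qd6 -73.85 tau6 1.3589 tau [ -0.   -47.45 -36.34  -0.    -0.05   1.36] F [ 0.2508 -0.1478 -0.2907] M [0.0764 0.0427 0.0741]
18.3 [0.6271 0.0079 0.1949] [179.7515   0.0156  83.649 ] [ 0.2508 -0.1478 -0.2907] 0.5266024471852132 0.0
n 2 rot/row [0.0022, 0.0001, 0.003]
0 [-40.8, -1.1, 2.5]
1 [-40.8, -1.0, 2.5]
```

Request:
{"method": "carry_out", "body": {
  "rows": [
    {"xyz":[-41,-1,2],"delta_rot":[0,0,0],"jaw":45},
    {"xyz":[-41,-1,3],"delta_rot":[0,0,0],"jaw":45},
    {"xyz":[0,0,45],"delta_rot":[0,0,0],"jaw":45},
    {"xyz":[0,0,45],"delta_rot":[0,0,0],"jaw":45},
    {"xyz":[0,0,35],"delta_rot":[0,0,0],"jaw":40}
  ]
}}

```text
clock: 18.8
tool_pos: [0.6147, -0.074, 0.062]
tcp_rot: [179.9, 0.0, 83.3]
force: [-0.5, -0.6, -0.3]
width: 0.47
finger_force: 0.0
```

```bash
python3 - <<'E'
from h import *
st(); plan([.6155,-.073,.0425],83.2)
E
```

```text
18.8 [ 0.6147 -0.074   0.062 ] [179.8869   0.025   83.2819] [-0.536  -0.5817 -0.2685] 0.4697361740891658 0.0
n 1 rot/row [0.002, 0.0004, 0.0014]
0 [1.1, 0.6, 19.5]
```

Request:
{"method": "carry_out", "body": {
  "rows": [
    {"xyz":[1,0.7,10],"delta_rot":[0,0,0],"jaw":30},
    {"xyz":[0,0,9.5],"delta_rot":[0,0,0],"jaw":20},
    {"xyz":[0,0,0],"delta_rot":[0,0,0],"jaw":0},
    {"xyz":[0,0,0],"delta_rot":[0,0,0],"jaw":0},
    {"xyz":[0,0,0],"delta_rot":[0,0,0],"jaw":0}
  ]
}}

```text
clock: 19.3
tool_pos: [0.6163, -0.0719, 0.044]
tcp_rot: [179.9, 0.0, 83.4]
force: [0.1, 0.3, -6.7]
width: 0.153
finger_force: 59.0
```

```bash
python3 -c "
from h import *
tq();st()"
```

```text
19.3 yaw 83.38 J6 -2.31 qd6 0.03 tau6 -0.0228 tau [ -0.44 -53.26 -33.49   0.15   0.08  -0.02] F [ 0.0587  0.3121 -6.7438] M [-0.3048 -0.0299 -0.0447]
19.3 [ 0.6163 -0.0719  0.044 ] [179.8608   0.0293  83.3837] [ 0.0587  0.3121 -6.7438] 0.15273112282353005 59.00431036949158
```

Request:
{"method": "carry_out", "body": {
  "rows": [
    {"xyz":[-0.5,0,0],"delta_rot":[0,0,0],"jaw":0},
    {"xyz":[-0.5,0,0],"delta_rot":[0,0,0],"jaw":0}
  ]
}}

```text
clock: 19.5
tool_pos: [0.6161, -0.0725, 0.0437]
tcp_rot: [179.9, -0.0, 83.4]
force: [1.1, 2.8, -7.0]
width: 0.158
finger_force: 59.1
```

```bash
python3 -c "
from h import *
tq();st()"
```

```text
19.5 yaw 83.35 J6 -2.405 qd6 -0.44 tau6 -0.015 tau [ -1.81 -53.01 -33.21  -0.53   0.07  -0.01] F [ 1.1079  2.7729 -7.0393] M [ 0.1094 -0.0521  0.0127]
19.5 [ 0.6161 -0.0725  0.0437] [179.8706  -0.0267  83.3518] [ 1.1079  2.7729 -7.0393] 0.15778325550020847 59.05149221420288
```

Request:
{"method": "carry_out", "body": {
  "rows": [
    {"xyz":[-0.5,0,0],"delta_rot":[0,0,0],"jaw":0},
    {"xyz":[-0.5,0,0],"delta_rot":[0,0,0],"jaw":0}
  ]
}}

```text
clock: 19.7
tool_pos: [0.6159, -0.0739, 0.0436]
tcp_rot: [179.9, 0.0, 83.4]
force: [-0.1, 2.3, -5.3]
width: 0.153
finger_force: 59.1
```

```bash
python3 -c "
from h import *
tq();st()"
```

```text
19.7 yaw 83.36 J6 -2.501 qd6 -0.48 tau6 0.0051 tau [ -1.33 -52.43 -32.9   -0.37  -0.01   0.01] F [-0.0603  2.3369 -5.2831] M [0.0633 0.033  0.0379]
19.7 [ 0.6159 -0.0739  0.0436] [179.8902   0.0083  83.3616] [-0.0603  2.3369 -5.2831] 0.15344457911199494 59.114035964012146
```

The drag appears now (about 2 N), though the grip is also lifting slightly (Fz −6). I'll level out and pull a few more millimetres to measure it cleanly.

Request:
{"method": "carry_out", "body": {
  "rows": [
    {"xyz":[-0.4,0,0.7],"delta_rot":[0,0,0],"jaw":0},
    {"xyz":[-0.5,0,0],"delta_rot":[0,0,0],"jaw":0},
    {"xyz":[-0.5,0,0],"delta_rot":[0,0,0],"jaw":0}
  ]
}}

```text
clock: 20.0
tool_pos: [0.616, -0.0757, 0.0431]
tcp_rot: [179.9, 0.0, 83.3]
force: [0.2, 1.1, -2.5]
width: 0.157
finger_force: 59.6
```

```bash
python3 -c "
from h import *
tq();st()"
```

```text
20.0 yaw 83.35 J6 -2.629 qd6 -0.41 tau6 0.0084 tau [ -0.53 -50.83 -31.73  -0.19  -0.04   0.01] F [ 0.2391  1.1062 -2.544 ] M [0.1024 0.0559 0.0285]
20.0 [ 0.616  -0.0757  0.0431] [179.8553   0.0264  83.3455] [ 0.2391  1.1062 -2.544 ] 0.15673696507823798 59.57490384578705
```

Request:
{"method": "carry_out", "body": {
  "rows": [
    {"xyz":[-0.5,0,0.4],"delta_rot":[0,0,0],"jaw":0},
    {"xyz":[-0.5,0,0],"delta_rot":[0,0,0],"jaw":0}
  ]
}}

```text
clock: 20.2
tool_pos: [0.616, -0.0763, 0.0429]
tcp_rot: [179.8, -0.0, 83.3]
force: [-0.3, 2.8, 0.2]
width: 0.157
finger_force: 60.2
```

```bash
python3 -c "
from h import *
tq();st()"
```

```text
20.2 yaw 83.33 J6 -2.72 qd6 -0.47 tau6 0.0114 tau [ -1.71 -48.91 -30.64  -0.71  -0.26   0.01] F [-0.2528  2.7564  0.2305] M [0.4754 0.0848 0.009 ]
20.2 [ 0.616  -0.0763  0.0429] [179.8492  -0.0147  83.3344] [-0.2528  2.7564  0.2305] 0.15700286998330523 60.21952271461487
```

Request:
{"method": "carry_out", "body": {
  "rows": [
    {"xyz":[-0.5,0,-0.1],"delta_rot":[0,0,0],"jaw":0},
    {"xyz":[-0.5,0,0],"delta_rot":[0,0,0],"jaw":0}
  ]
}}

```text
clock: 20.4
tool_pos: [0.616, -0.0772, 0.0429]
tcp_rot: [179.8, -0.0, 83.3]
force: [-0.3, 4.0, 1.7]
width: 0.15
finger_force: 60.2
```

```bash
python3 -c "
from h import *
tq();st()"
```

```text
20.4 yaw 83.34 J6 -2.811 qd6 -0.45 tau6 -0.0052 tau [ -2.23 -48.21 -29.92  -0.98  -0.14  -0.01] F [-0.3214  4.0423  1.6642] M [ 0.5894  0.     -0.024 ]
20.4 [ 0.616  -0.0772  0.0429] [179.835   -0.0138  83.3442] [-0.3214  4.0423  1.6642] 0.15037772228075685 60.22166848182678
```

Request:
{"method": "carry_out", "body": {
  "rows": [
    {"xyz":[-0.5,0,0],"delta_rot":[0,0,0],"jaw":0},
    {"xyz":[-0.5,0,0],"delta_rot":[0,0,0],"jaw":0}
  ]
}}

```text
clock: 20.6
tool_pos: [0.6159, -0.0781, 0.0429]
tcp_rot: [179.8, -0.0, 83.3]
force: [0.1, 4.4, 3.7]
width: 0.152
finger_force: 60.4
```

```bash
python3 -c "
from h import *
tq();st()"
```

```text
20.6 yaw 83.34 J6 -2.904 qd6 -0.4 tau6 -0.0119 tau [ -2.91 -47.27 -29.17  -1.3   -0.1   -0.01] F [0.1327 4.4045 3.7269] M [ 0.7497 -0.0605 -0.0259]
20.6 [ 0.6159 -0.0781  0.0429] [179.8379  -0.0191  83.3446] [0.1327 4.4045 3.7269] 0.1523942369937469 60.35959839820862
```

Request:
{"method": "carry_out", "body": {
  "rows": [
    {"xyz":[0,0,0],"delta_rot":[0,0,0],"jaw":0}
  ]
}}

```text
clock: 20.7
tool_pos: [0.6159, -0.0782, 0.0429]
tcp_rot: [179.8, -0.0, 83.3]
force: [0.9, 4.8, 4.2]
width: 0.157
finger_force: 60.4
```

```bash
python3 -c "
from h import *
tq();st()"
```

```text
20.7 yaw 83.34 J6 -2.903 qd6 0.1 tau6 -0.0248 tau [ -3.02 -46.8  -28.79  -1.34  -0.08  -0.02] F [0.9356 4.7638 4.2485] M [ 0.8275 -0.0991  0.0075]
20.7 [ 0.6159 -0.0782  0.0429] [179.8368  -0.0127  83.3442] [0.9356 4.7638 4.2485] 0.15652361103045773 60.42926073074341
```

Request:
{"method": "carry_out", "body": {
  "rows": [
    {"xyz":[0,0,-0.6],"delta_rot":[0,0,0],"jaw":0},
    {"xyz":[-0.5,0,0],"delta_rot":[0,0,0],"jaw":0},
    {"xyz":[-0.5,0,0],"delta_rot":[0,0,0],"jaw":0}
  ]
}}

```text
clock: 21.0
tool_pos: [0.6152, -0.0794, 0.0429]
tcp_rot: [179.9, 0.0, 83.3]
force: [0.5, 3.6, 2.5]
width: 0.154
finger_force: 60.3
```

```bash
python3 -c "
from h import *
tq();st()"
```

```text
21.0 yaw 83.35 J6 -2.998 qd6 -0.46 tau6 -0.0266 tau [ -2.27 -47.7  -29.16  -1.07   0.13  -0.03] F [0.5148 3.6077 2.5379] M [ 0.6071 -0.1216 -0.0472]
21.0 [ 0.6152 -0.0794  0.0429] [179.9011   0.01    83.3499] [0.5148 3.6077 2.5379] 0.15441885925063095 60.25222420692444
```

Request:
{"method": "carry_out", "body": {
  "rows": [
    {"xyz":[-0.5,0,-0.2],"delta_rot":[0,0,0],"jaw":0},
    {"xyz":[-0.5,0,-0.1],"delta_rot":[0,0,0],"jaw":0}
  ]
}}

```text
clock: 21.2
tool_pos: [0.6147, -0.0806, 0.0429]
tcp_rot: [179.9, 0.0, 83.4]
force: [0.7, 3.0, -0.4]
width: 0.156
finger_force: 60.2
```

```bash
python3 -c "
from h import *
tq();st()"
```

```text
21.2 yaw 83.36 J6 -3.092 qd6 -0.52 tau6 -0.0258 tau [ -1.47 -48.6  -29.81  -0.71   0.16  -0.03] F [ 0.7216  3.018  -0.4061] M [ 0.4227 -0.1288 -0.0488]
21.2 [ 0.6147 -0.0806  0.0429] [179.9396   0.0317  83.3586] [ 0.7216  3.018  -0.4061] 0.15575254229132363 60.214279890060425
```

Level drag is about 1.7 N, so the pinch is about 1.4 N and the blade only just touches. About 0.1 rad more is needed. Back to the screw once more.

Request:
{"method": "carry_out", "body": {
  "rows": [
    {"xyz":[0,0,0],"delta_rot":[0,0,0],"jaw":45},
    {"xyz":[0,0,0],"delta_rot":[0,0,0],"jaw":45},
    {"xyz":[0,0,-48],"delta_rot":[0,0,0.13],"jaw":45},
    {"xyz":[0,0,-48],"delta_rot":[0,0,0.13],"jaw":45},
    {"xyz":[0,0,-48],"delta_rot":[0,0,0.13],"jaw":45}
  ]
}}

```text
clock: 21.7
tool_pos: [0.6137, -0.0807, 0.1877]
tcp_rot: [-180.0, 0.1, 60.7]
force: [0.3, -0.3, 0.1]
width: 0.527
finger_force: 0.0
```

Request:
{"method": "carry_out", "body": {
  "rows": [
    {"xyz":[0,0,0],"delta_rot":[0,0,0.13],"jaw":45},
    {"xyz":[0,0,0],"delta_rot":[0,0,0],"jaw":45}
  ]
}}

```text
clock: 21.9
tool_pos: [0.6158, -0.0809, 0.1896]
tcp_rot: [179.7, -0.1, 53.5]
force: [-0.6, 0.2, 0.2]
width: 0.527
finger_force: 0.0
```

```bash
python3 - <<'E'
from h import *
st()
plan([.626,.0085,.1875],53.4)
E
```

```text
21.9 [ 0.6158 -0.0809  0.1896] [179.6987  -0.0985  53.537 ] [-0.6238  0.2168  0.233 ] 0.526741274409864 0.0
n 3 rot/row [0.0018, -0.0006, 0.0008]
0 [26.0, -15.0, 0.7]
1 [26.0, -15.0, 0.7]
2 [26.0, -15.0, 0.7]
```

Request:
{"method": "carry_out", "body": {
  "rows": [
    {"xyz":[26,-15,0],"delta_rot":[0,0,0],"jaw":45},
    {"xyz":[26,-15,0],"delta_rot":[0,0,0],"jaw":45},
    {"xyz":[26,-15,0],"delta_rot":[0,0,0],"jaw":45},
    {"xyz":[0,0,0],"delta_rot":[0,0,0],"jaw":45}
  ]
}}

```text
clock: 22.3
tool_pos: [0.6233, 0.0121, 0.1845]
tcp_rot: [-179.8, 0.1, 53.9]
force: [-0.2, 0.1, 0.1]
width: 0.529
finger_force: 0.0
```

```bash
python3 - <<'E'
from h import *
w=env.read_camera("wrist"); st(); save(w,"w10.png",s=1.4)
hsv=cv2.cvtColor(w["frame"],cv2.COLOR_RGB2HSV)
m=(((hsv[...,0]<6)|(hsv[...,0]>174))&(hsv[...,1]>200)&(hsv[...,2]>90)).astype(np.uint8)
n,L,S,C=cv2.connectedComponentsWithStats(m)
i=np.argmax(S[1:,4])+1
ys,xs=np.nonzero(L==i); print(S[i],C[i],cv2.minAreaRect(np.c_[xs,ys].astype(np.float32)),proj(w,np.array([.626,.0085,.15])))
plan([.626,.0085,.125],53.4)
E
```

```text
22.35 [0.6233 0.0105 0.1846] [-179.8865    0.1354   53.8703] [-0.2895 -1.0897 -0.6163] 0.5276726087214292 0.0
[ 275  187   25   88 1359] [287.5526 229.6637] ((287.0, 230.5), (87.0, 24.0), 90.0) [287.7656 240.5034]
n 2 rot/row [-0.001, 0.0012, 0.0041]
0 [0.1, 1.7, 29.8]
1 [0.1, 1.7, 29.8]
```

Request:
{"method": "carry_out", "body": {
  "rows": [
    {"xyz":[0,1.8,20],"delta_rot":[0,0,0.004],"jaw":40},
    {"xyz":[0,1.6,20],"delta_rot":[0,0,0],"jaw":30},
    {"xyz":[0,0,19],"delta_rot":[0,0,0],"jaw":20},
    {"xyz":[0,0,0],"delta_rot":[0,0,0],"jaw":0},
    {"xyz":[0,0,0],"delta_rot":[0,0,0],"jaw":0}
  ]
}}

```text
clock: 22.85
tool_pos: [0.6238, 0.0058, 0.1224]
tcp_rot: [-179.7, 0.3, 53.4]
force: [3.2, -2.3, -26.6]
width: 0.123
finger_force: 59.1
```

Request:
{"method": "carry_out", "body": {
  "rows": [
    {"xyz":[0,0,0],"delta_rot":[0,0,0],"jaw":0},
    {"xyz":[0,0,0],"delta_rot":[0,0,0],"jaw":0}
  ]
}}

```text
clock: 23.05
tool_pos: [0.6238, 0.0058, 0.1224]
tcp_rot: [-179.7, 0.3, 53.4]
force: [4.2, -3.0, -27.5]
width: 0.128
finger_force: 58.8
```

```bash
python3 -c "
from h import *
tq()"
```

```text
23.05 yaw 53.36 J6 35.023 qd6 -0.02 tau6 -0.0773 tau [  2.17 -65.01 -44.85   0.93   1.46  -0.08] F [  4.1586  -2.9954 -27.5119] M [-0.5111 -0.6457 -0.069 ]
```

Request:
{"method": "carry_out", "body": {
  "rows": [
    {"xyz":[0,0,0],"delta_rot":[0,0,0.05],"jaw":0},
    {"xyz":[0,0,0],"delta_rot":[0,0,0.05],"jaw":0},
    {"xyz":[0,0,0],"delta_rot":[0,0,0],"jaw":0},
    {"xyz":[0,0,0],"delta_rot":[0,0,0],"jaw":0}
  ]
}}

```text
clock: 23.45
tool_pos: [0.6234, 0.0061, 0.1224]
tcp_rot: [-179.7, 0.4, 47.6]
force: [1.6, -2.0, -26.6]
width: 0.125
finger_force: 58.8
```

```bash
python3 -c "
from h import *
tq()"
```

```text
23.45 yaw 47.62 J6 40.761 qd6 -0.03 tau6 -0.106 tau [  1.7  -64.58 -45.13   0.67   1.1   -0.11] F [  1.6317  -2.0015 -26.5943] M [-0.4258 -0.5105 -0.1055]
```

Request:
{"method": "carry_out", "body": {
  "rows": [
    {"xyz":[0,0,0],"delta_rot":[0,0,0],"jaw":45},
    {"xyz":[0,0,0],"delta_rot":[0,0,0],"jaw":45},
    {"xyz":[0,0,-35],"delta_rot":[0,0,0],"jaw":45},
    {"xyz":[0,0,-35],"delta_rot":[0,0,-0.124],"jaw":45},
    {"xyz":[0,0,0],"delta_rot":[0,0,-0.124],"jaw":45}
  ]
}}

```text
clock: 23.95
tool_pos: [0.6335, 0.0071, 0.2091]
tcp_rot: [179.0, -0.5, 62.1]
force: [0.3, 0.9, 0.9]
width: 0.53
finger_force: 0.0
```

Request:
{"method": "carry_out", "body": {
  "rows": [
    {"xyz":[0,0,0],"delta_rot":[0,0,-0.124],"jaw":45},
    {"xyz":[0,0,0],"delta_rot":[0,0,-0.124],"jaw":45},
    {"xyz":[0,0,0],"delta_rot":[0,0,-0.124],"jaw":45},
    {"xyz":[0,0,0],"delta_rot":[0,0,0],"jaw":45}
  ]
}}

```text
clock: 24.35
tool_pos: [0.6295, 0.0072, 0.2021]
tcp_rot: [179.6, -0.0, 83.2]
force: [0.6, -0.9, -0.2]
width: 0.528
finger_force: 0.0
```

```bash
python3 - <<'E'
from h import *
st()
plan([.6143,-.081,.19],83.3)
E
```

```text
24.35 [0.6295 0.0072 0.2021] [179.5631  -0.0296  83.1627] [ 0.5546 -0.876  -0.1545] 0.5276679400893344 0.0
n 3 rot/row [0.0025, -0.0002, -0.0008]
0 [-29.8, -1.6, 4.0]
1 [-29.8, -1.6, 4.0]
2 [-29.8, -1.6, 4.0]
```

Request:
{"method": "carry_out", "body": {
  "rows": [
    {"xyz":[-45,-2,4],"delta_rot":[0.003,0,0],"jaw":45},
    {"xyz":[-44,-2,4],"delta_rot":[0,0,0],"jaw":45},
    {"xyz":[0,0,45],"delta_rot":[0,0,0],"jaw":45},
    {"xyz":[0,0,45],"delta_rot":[0,0,0],"jaw":45},
    {"xyz":[0,0,40],"delta_rot":[0,0,0],"jaw":40}
  ]
}}

```text
clock: 24.85
tool_pos: [0.6143, -0.0816, 0.0612]
tcp_rot: [179.8, 0.0, 82.9]
force: [-0.1, -0.1, -1.1]
width: 0.468
finger_force: 0.0
```

Request:
{"method": "carry_out", "body": {
  "rows": [
    {"xyz":[0,0,0],"delta_rot":[0,0,0],"jaw":30}
  ]
}}

```text
clock: 24.95
tool_pos: [0.6084, -0.0802, 0.0555]
tcp_rot: [-179.4, -0.0, 83.0]
force: [-0.9, 0.7, -0.8]
width: 0.357
finger_force: 0.0
```

```bash
python3 - <<'E'
from h import *
st(); plan([.6148,-.081,.0435],83.3)
E
```

```text
24.95 [ 0.6084 -0.0802  0.0555] [-179.3597   -0.0181   82.9579] [-0.9292  0.7211 -0.8467] 0.356835114662619 0.0
n 1 rot/row [-0.0112, -0.0003, -0.006]
0 [-0.0, 6.6, 12.0]
```

Request:
{"method": "carry_out", "body": {
  "rows": [
    {"xyz":[0,0,0],"delta_rot":[0,0,0],"jaw":30},
    {"xyz":[0,0,0],"delta_rot":[0,0,0],"jaw":30},
    {"xyz":[0,0,0],"delta_rot":[0,0,0],"jaw":30}
  ]
}}

```text
clock: 25.25
tool_pos: [0.6157, -0.081, 0.0639]
tcp_rot: [179.7, 0.0, 83.1]
force: [-0.1, -0.2, -0.3]
width: 0.348
finger_force: 0.0
```

```bash
python3 - <<'E'
from h import *
st(); plan([.6148,-.081,.0435],83.3)
E
```

```text
25.25 [ 0.6157 -0.081   0.0639] [179.7267   0.0326  83.1144] [-0.0885 -0.2443 -0.286 ] 0.34772319727478773 0.0
n 1 rot/row [0.0048, 0.0006, -0.0032]
0 [-0.1, -0.9, 20.4]
```

Request:
{"method": "carry_out", "body": {
  "rows": [
    {"xyz":[0,-0.4,10],"delta_rot":[0.003,0,0],"jaw":30},
    {"xyz":[0,-0.4,10.5],"delta_rot":[0,0,0],"jaw":25},
    {"xyz":[0,0,0],"delta_rot":[0,0,0],"jaw":0},
    {"xyz":[0,0,0],"delta_rot":[0,0,0],"jaw":0},
    {"xyz":[0,0,0],"delta_rot":[0,0,0],"jaw":0}
  ]
}}

```text
clock: 25.75
tool_pos: [0.6123, -0.0805, 0.0387]
tcp_rot: [-179.8, 0.0, 83.1]
force: [5.7, 0.4, -7.6]
width: 0.158
finger_force: 58.2
```

```bash
python3 -c "
from h import *
tq();st()"
```

```text
25.75 yaw 83.11 J6 -2.89 qd6 -0.01 tau6 -0.2116 tau [ -0.68 -53.17 -30.32  -0.17   1.94  -0.21] F [ 5.6905  0.428  -7.5681] M [-0.4064 -0.9615 -0.2167]
25.75 [ 0.6123 -0.0805  0.0387] [-179.789     0.0071   83.1148] [ 5.6905  0.428  -7.5681] 0.15756174427512043 58.23337018489838
```

Request:
{"method": "carry_out", "body": {
  "rows": [
    {"xyz":[-0.5,0,0],"delta_rot":[0,0,0],"jaw":0},
    {"xyz":[-0.5,0,0],"delta_rot":[0,0,0],"jaw":0}
  ]
}}

```text
clock: 25.95
tool_pos: [0.6122, -0.0806, 0.0386]
tcp_rot: [-179.8, -0.1, 83.1]
force: [5.2, 4.3, -8.5]
width: 0.158
finger_force: 58.2
```

```bash
python3 -c "
from h import *
tq();st()"
```

```text
25.95 yaw 83.08 J6 -2.982 qd6 -0.42 tau6 -0.2128 tau [ -3.1  -53.36 -30.48  -1.25   1.92  -0.21] F [ 5.1847  4.2989 -8.4771] M [ 0.1846 -1.0862 -0.2235]
25.95 [ 0.6122 -0.0806  0.0386] [-179.7795   -0.0735   83.0843] [ 5.1847  4.2989 -8.4771] 0.15783259965804755 58.23808193206787
```

Request:
{"method": "carry_out", "body": {
  "rows": [
    {"xyz":[0,1,1],"delta_rot":[0,0,0],"jaw":0},
    {"xyz":[-0.5,0,0],"delta_rot":[0,0,0],"jaw":0},
    {"xyz":[-0.5,0,0],"delta_rot":[0,0,0],"jaw":0}
  ]
}}

```text
clock: 26.25
tool_pos: [0.6122, -0.0821, 0.0382]
tcp_rot: [-179.7, -0.0, 83.1]
force: [2.6, 3.6, -4.9]
width: 0.153
finger_force: 58.9
```

```bash
python3 -c "
from h import *
tq();st()"
```

```text
26.25 yaw 83.13 J6 -3.088 qd6 -0.62 tau6 -0.1082 tau [ -2.2  -51.78 -31.1   -0.92   0.74  -0.11] F [ 2.5954  3.5923 -4.8946] M [ 0.36  -0.435 -0.096]
26.25 [ 0.6122 -0.0821  0.0382] [-179.6829   -0.0246   83.1263] [ 2.5954  3.5923 -4.8946] 0.15298624315491494 58.85926365852356
```

Request:
{"method": "carry_out", "body": {
  "rows": [
    {"xyz":[-0.5,0,0],"delta_rot":[0,0,0],"jaw":0},
    {"xyz":[-0.5,0,0],"delta_rot":[0,0,0],"jaw":0}
  ]
}}

```text
clock: 26.45
tool_pos: [0.6121, -0.0836, 0.0383]
tcp_rot: [-179.7, 0.0, 83.1]
force: [2.8, 3.8, -5.6]
width: 0.154
finger_force: 58.8
```

```bash
python3 -c "
from h import *
tq();st()"
```

```text
26.45 yaw 83.13 J6 -3.18 qd6 -0.48 tau6 -0.0957 tau [ -2.08 -52.17 -31.49  -0.82   0.65  -0.1 ] F [ 2.7506  3.8113 -5.556 ] M [ 0.2249 -0.4234 -0.0998]
26.45 [ 0.6121 -0.0836  0.0383] [-179.6941    0.0074   83.1281] [ 2.7506  3.8113 -5.556 ] 0.1538617032840914 58.81903052330017
```

Request:
{"method": "carry_out", "body": {
  "rows": [
    {"xyz":[0,0.6,0.8],"delta_rot":[0,0,0],"jaw":0},
    {"xyz":[-0.5,0,0],"delta_rot":[0,0,0],"jaw":0},
    {"xyz":[-0.5,0,0],"delta_rot":[0,0,0],"jaw":0}
  ]
}}

```text
clock: 26.75
tool_pos: [0.6125, -0.0846, 0.0379]
tcp_rot: [-179.7, -0.0, 83.1]
force: [0.1, 3.6, -1.3]
width: 0.152
finger_force: 59.1
```

```bash
python3 -c "
from h import *
tq();st()"
```

```text
26.75 yaw 83.13 J6 -3.282 qd6 -0.49 tau6 0.1177 tau [ -2.43 -50.6  -31.86  -0.95  -0.35   0.12] F [ 0.1318  3.552  -1.331 ] M [0.6449 0.0079 0.138 ]
26.75 [ 0.6125 -0.0846  0.0379] [-179.6815   -0.0016   83.1297] [ 0.1318  3.552  -1.331 ] 0.15224767690831387 59.11400377750397
```

Request:
{"method": "carry_out", "body": {
  "rows": [
    {"xyz":[-0.5,0,0.3],"delta_rot":[0,0,0],"jaw":0},
    {"xyz":[-0.5,0,0],"delta_rot":[0,0,0],"jaw":0}
  ]
}}

```text
clock: 26.95
tool_pos: [0.6127, -0.0854, 0.0379]
tcp_rot: [-179.7, -0.0, 83.1]
force: [-0.7, 4.4, -0.7]
width: 0.155
finger_force: 59.5
```

```bash
python3 -c "
from h import *
tq();st()"
```

```text
26.95 yaw 83.13 J6 -3.372 qd6 -0.42 tau6 0.1337 tau [ -2.89 -49.83 -31.46  -1.12  -0.46   0.13] F [-0.7171  4.3938 -0.7359] M [0.7775 0.0622 0.1283]
26.95 [ 0.6127 -0.0854  0.0379] [-179.7213   -0.0122   83.1317] [-0.7171  4.3938 -0.7359] 0.15540670553005378 59.51701998710632
```

Level drag is about 3.7 N, inside the 3–8 N target. Drawing it out slowly now.

Request:
{"method": "carry_out", "body": {
  "rows": [
    {"xyz":[-1.2,0,-0.2],"delta_rot":[0,0,0],"jaw":0},
    {"xyz":[-1.2,0,0],"delta_rot":[0,0,0],"jaw":0},
    {"xyz":[-1.2,0,0],"delta_rot":[0,0,0],"jaw":0},
    {"xyz":[-1.2,0,0],"delta_rot":[0,0,0],"jaw":0},
    {"xyz":[-1.2,0,0],"delta_rot":[0,0,0],"jaw":0}
  ]
}}

```text
clock: 27.45
tool_pos: [0.6124, -0.0919, 0.0379]
tcp_rot: [-179.8, 0.0, 83.1]
force: [0.3, 4.2, -1.6]
width: 0.153
finger_force: 59.2
```

Request:
{"method": "carry_out", "body": {
  "rows": [
    {"xyz":[-1.2,0,0],"delta_rot":[0,0,0],"jaw":0},
    {"xyz":[-1.2,0,0],"delta_rot":[0,0,0],"jaw":0},
    {"xyz":[-1.2,0,0],"delta_rot":[0,0,0],"jaw":0},
    {"xyz":[-1.2,0,0],"delta_rot":[0,0,0],"jaw":0},
    {"xyz":[-1.2,0,0],"delta_rot":[0,0,0],"jaw":0}
  ]
}}

```text
clock: 27.95
tool_pos: [0.6115, -0.0977, 0.0379]
tcp_rot: [-179.8, 0.0, 83.1]
force: [0.3, 4.0, -1.2]
width: 0.156
finger_force: 59.3
```

Request:
{"method": "carry_out", "body": {
  "rows": [
    {"xyz":[-1.2,0,0],"delta_rot":[0,0,0],"jaw":0},
    {"xyz":[-1.2,0,0],"delta_rot":[0,0,0],"jaw":0},
    {"xyz":[-1.2,0,0],"delta_rot":[0,0,0],"jaw":0},
    {"xyz":[-1.2,0,0],"delta_rot":[0,0,0],"jaw":0},
    {"xyz":[-1.2,0,0],"delta_rot":[0,0,0],"jaw":0}
  ]
}}

```text
clock: 28.45
tool_pos: [0.6108, -0.1037, 0.0379]
tcp_rot: [-179.7, 0.0, 83.1]
force: [0.9, 4.9, 0.6]
width: 0.157
finger_force: 59.3
```

Request:
{"method": "carry_out", "body": {
  "rows": [
    {"xyz":[-1.2,0,0],"delta_rot":[0,0,0],"jaw":0},
    {"xyz":[-1.2,0,0],"delta_rot":[0,0,0],"jaw":0},
    {"xyz":[-1.2,0,0],"delta_rot":[0,0,0],"jaw":0},
    {"xyz":[-1.2,0,0],"delta_rot":[0,0,0],"jaw":0},
    {"xyz":[-1.2,0,0],"delta_rot":[0,0,0],"jaw":0}
  ]
}}

```text
clock: 28.95
tool_pos: [0.6099, -0.1105, 0.0379]
tcp_rot: [-179.7, 0.1, 83.1]
force: [-0.8, 1.4, 0.3]
width: 0.155
finger_force: 59.5
```

Request:
{"method": "carry_out", "body": {
  "rows": [
    {"xyz":[-1.5,0,0],"delta_rot":[0,0,0],"jaw":0},
    {"xyz":[-1.5,0,0],"delta_rot":[0,0,0],"jaw":0},
    {"xyz":[-1.5,0,0],"delta_rot":[0,0,0],"jaw":0},
    {"xyz":[-1.5,0,0],"delta_rot":[0,0,0],"jaw":0},
    {"xyz":[-1.5,0,0],"delta_rot":[0,0,0],"jaw":0}
  ]
}}

```text
clock: 29.45
tool_pos: [0.6091, -0.1173, 0.0379]
tcp_rot: [-179.7, 0.0, 83.1]
force: [0.2, 1.8, 0.9]
width: 0.157
finger_force: 59.5
```

The nose has passed the blade and the drag dropped to about 1.5 N. Now back out of the fences and lay the gauge down.

Request:
{"method": "carry_out", "body": {
  "rows": [
    {"xyz":[-10,0,-1],"delta_rot":[0,0,0],"jaw":0},
    {"xyz":[-15,0,-1],"delta_rot":[0,0,0],"jaw":0},
    {"xyz":[-15,0,-1],"delta_rot":[0,0,0],"jaw":0},
    {"xyz":[-15,0,-1],"delta_rot":[0,0,0],"jaw":0},
    {"xyz":[-15,0,-2],"delta_rot":[0,0,0],"jaw":0}
  ]
}}

```text
clock: 29.95
tool_pos: [0.6002, -0.1884, 0.0436]
tcp_rot: [-179.7, 0.0, 83.1]
force: [0.4, -1.2, -0.9]
width: 0.16
finger_force: 59.3
```

Request:
{"method": "carry_out", "body": {
  "rows": [
    {"xyz":[-15,0,0],"delta_rot":[0,0,0],"jaw":0},
    {"xyz":[-15,0,0],"delta_rot":[0,0,0],"jaw":0},
    {"xyz":[-15,0,0],"delta_rot":[0,0,0],"jaw":0},
    {"xyz":[-15,0,0],"delta_rot":[0,0,0],"jaw":0},
    {"xyz":[0,0,0],"delta_rot":[0,0,0],"jaw":0}
  ]
}}

```text
clock: 30.45
tool_pos: [0.5934, -0.2484, 0.0439]
tcp_rot: [-179.8, 0.0, 83.0]
force: [0.3, -0.3, -2.0]
width: 0.16
finger_force: 59.3
```

```bash
python3 - <<'E'
from h import *
w=env.read_camera("wrist"); save(w,"w11.png",s=1.2); tq();st(); plan([.594,-.25,.02],83.1)
E
```

```text
30.5 yaw 83.02 J6 -17.754 qd6 0.4 tau6 -0.0588 tau [ -0.78 -52.54 -31.77  -0.11  -0.01  -0.06] F [ 0.07    0.343  -1.6905] M [-0.0477  0.0294  0.0156]
30.5 [ 0.5934 -0.2472  0.0438] [-179.7468    0.0061   83.0245] [ 0.07    0.343  -1.6905] 0.156006674530103 59.29747223854065
n 1 rot/row [-0.0044, 0.0001, -0.0013]
0 [-2.7, 1.0, 23.8]
```

View pics/w11.png

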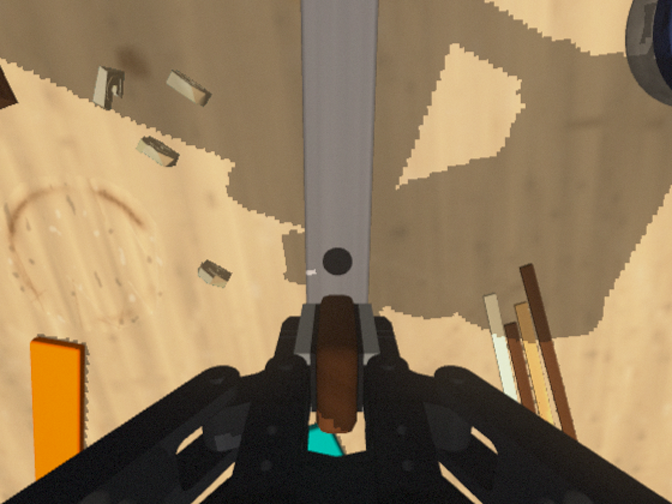

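The worktop under the tongue is clear, with the thicknesser out of frame ahead. The shavings at (215,270) and the turquoise piece at (325,440) are off to the side and behind. Laying it down.

Request:
{"method": "carry_out", "body": {
  "rows": [
    {"xyz":[0,0,12],"delta_rot":[-0.004,0,0],"jaw":0},
    {"xyz":[0,0,10],"delta_rot":[0,0,0],"jaw":0},
    {"xyz":[0,0,5],"delta_rot":[0,0,0],"jaw":0},
    {"xyz":[0,0,1.2],"delta_rot":[0,0,0],"jaw":0},
    {"xyz":[0,0,0],"delta_rot":[0,0,0],"jaw":0}
  ]
}}

```text
clock: 31.0
tool_pos: [0.5932, -0.2455, 0.0149]
tcp_rot: [-179.9, -0.0, 83.2]
force: [-0.8, -0.1, -0.8]
width: 0.157
finger_force: 59.2
```

Request:
{"method": "carry_out", "body": {
  "rows": [
    {"xyz":[0,0,0.8],"delta_rot":[0,0,0],"jaw":0},
    {"xyz":[0,0,0],"delta_rot":[0,0,0],"jaw":0}
  ]
}}

```text
clock: 31.2
tool_pos: [0.5937, -0.2461, 0.015]
tcp_rot: [-180.0, 0.0, 83.1]
force: [-0.2, 1.0, -2.5]
width: 0.156
finger_force: 59.2
```

Request:
{"method": "carry_out", "body": {
  "rows": [
    {"xyz":[0,0,0.8],"delta_rot":[0,0,0],"jaw":0},
    {"xyz":[0,0,0],"delta_rot":[0,0,0],"jaw":0}
  ]
}}

```text
clock: 31.4
tool_pos: [0.5935, -0.2462, 0.0141]
tcp_rot: [-180.0, 0.0, 83.1]
force: [0.6, 0.5, -1.7]
width: 0.155
finger_force: 59.2
```

Request:
{"method": "carry_out", "body": {
  "rows": [
    {"xyz":[0,0,0.6],"delta_rot":[0,0,0],"jaw":0},
    {"xyz":[0,0,0],"delta_rot":[0,0,0],"jaw":0}
  ]
}}

```text
clock: 31.6
tool_pos: [0.5936, -0.2462, 0.0139]
tcp_rot: [-180.0, 0.0, 83.1]
force: [-0.8, -0.2, 1.4]
width: 0.154
finger_force: 59.6
```

Touching. Release and rise straight up.

Request:
{"method": "carry_out", "body": {
  "rows": [
    {"xyz":[0,0,0],"delta_rot":[0,0,0],"jaw":40},
    {"xyz":[0,0,0],"delta_rot":[0,0,0],"jaw":40},
    {"xyz":[0,0,-20],"delta_rot":[0,0,0],"jaw":40},
    {"xyz":[0,0,-40],"delta_rot":[0,0,0],"jaw":40},
    {"xyz":[0,0,-45],"delta_rot":[0,0,0],"jaw":40}
  ]
}}

```text
clock: 32.1
tool_pos: [0.5919, -0.2454, 0.1173]
tcp_rot: [-179.7, -0.1, 83.1]
force: [0.9, -0.6, -0.2]
width: 0.466
finger_force: 0.0
```

Request:
{"method": "carry_out", "body": {
  "rows": [
    {"xyz":[-30,0,-45],"delta_rot":[0,0,0],"jaw":40},
    {"xyz":[-30,0,-20],"delta_rot":[0,0,0],"jaw":40},
    {"xyz":[0,0,0],"delta_rot":[0,0,0],"jaw":40}
  ]
}}

```text
clock: 32.4
tool_pos: [0.5892, -0.3082, 0.186]
tcp_rot: [179.5, 0.3, 83.0]
force: [0.1, -0.4, -0.7]
width: 0.469
finger_force: 0.0
```

```bash
python3 - <<'E'
from h import *
w=env.read_camera("wrist"); save(w,"w12.png",s=1.2); st()
E
```

```text
32.45 [ 0.5879 -0.3058  0.1831] [179.7298   0.1447  82.9906] [-0.4415  0.4542 -0.1791] 0.4704441544746081 0.0
```

View pics/w12.png

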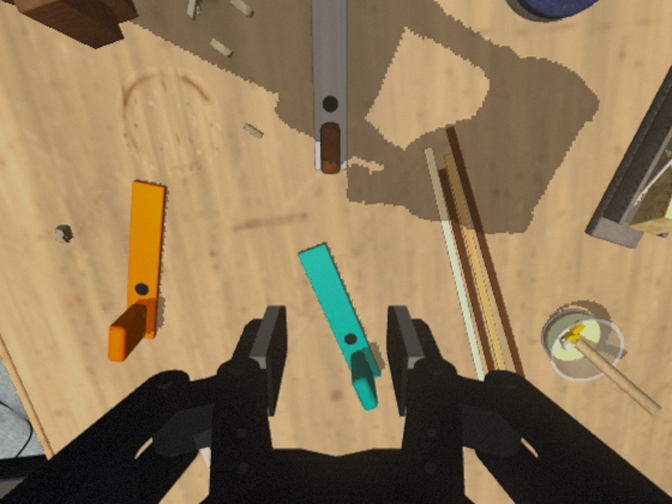

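The gauge lies flat on the worktop, grip at (330,148), clear of everything. The nose runs out of the frame towards the thicknesser, with about 3 cm to spare by TCP position. Handing in.

```bash
python3 -c "
from h import *
print(env.job_done())"
```

```text
the job is handed in; nothing more can be done
None
```

I set the blade so the gauge drew at about 4 N level pull, drew it out, laid it flat on the worktop clear of the thicknesser, and handed the job in at about 32 s; the hand-in returned no verdict.

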